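Unload the mounting press onto the cooling rack

ROBOT

A 6-joint arm with a two-finger parallel gripper is mounted at the origin on the work surface. World frame = base frame: x ahead of the robot, y to its left, z up, the work surface at z = 0. Lengths are in mm, angles in rad, forces in N, time in s.
With the tool pointing down it reaches from about 325 to 750 mm from the base axis. Payload 7.6 kg.
Tool frame: the origin (TCP) lies midway between the tips of the shut fingers; the grasp point (between the pads) lies manip.pinch_z behind it (manip.pinch_z is the distance from the TCP to the grasp point, in mm); z points along the fingers, y is the line along which they close (so a half turn about z gives the same grasp; the last joint's range is limited). The gripper opens to 85 mm and grips with 20 to 120 N. Pads are 22 mm wide; open, the fingers measure 114 mm over their backs; the gripper's body (76 mm by 85 mm) begins 54 mm behind the grasp point. The pads swing forward as they close: fully open they stand 13 mm farther back than shut.
Start: joints at [-1.345, 0.052, 1.401, -0, 1.689, -0.07], TCP at [153.065, -502.212, 231.323] pointing down, gripper open.
Joint ranges: [-2.9, 2.9], [-0.91, 2.17], [0.12, 2.37], [-1.06, 4.2], [0.26, 2.73], [-2.93, 2.93]. Speed limits (rad/s): [2.57, 2.57, 3.01, 3.14, 3.14, 3.14].

INTERFACE

Orientations are given as a unit quaternion [x, y, z, w].
In Python, from workcell import manip gives the robot as it stands. The module is installed in compiled form; this text tells all that it offers.
- The arm moves only by the shell command python3 -m pendant 'ROWS' [FORCE]. ROWS is a JSON object of lists of equal length, an entry for each row: "travel": the shift along the tool's x, y, z in mm, a list of three; "turn": the turn about the tool's z in rad; "grip": the closure, from 0 (fully open) to 1 (shut). In form: {"travel": [[x, y, z], ...], "turn": [turn, ...], "grip": [grip, ...]}. A call has 1 to 12 rows; each row is the pose to reach, as a shift and turn from the pose commanded when the call began, along the tool's axes at that moment; what a row does not reach only later rows make up. A row lasts 1/12 s, in which the tool goes at most 41.7 mm and 7.16 degrees, less where a joint would pass 70% of its speed; a pose out of reach is approached as far as the arm can. A call with a gripper value outside its range is refused whole. The fingers move at their own pace and stop on an object; FORCE is the grip in N (left out, the last holds). Time passes only in rows, so rows that repeat a pose let the fingers close. It gives the time, the measured TCP pose, the force, the opening and the grip force at its end, in the units of the state.
- manip.sense(): the state, without advancing time (a new reading comes with each control period).
- manip.grab_frame(name): name is "side" or "top" or "wrist"; returns the picture (384x512x3 uint8, red, green, blue); there is no depth.
- manip.camera_params(name): a dict with "fx", "fy", "cx", "cy" (pixels), "R" (3x3) and "t" (3): a world point X has camera coordinates R X + t. Camera axes: x right, y down, z forward; pixel columns grow to the right and rows downward; lengths in mm; the calibration is good to about 2 mm. The wrist camera is an equidistant fisheye: a pixel r from the principal point sees the ray r / f radians off the axis. A picture is of the moment at which its call begins: read the wrist's pose just before it. camera_params takes no time and is no camera call; for the wrist camera it gives the pose at the moment of the call.
- manip.finish_job(): hands the job in; it is judged then, once.
The state is a dict: "clock": time; "q": joint angles; "joint_velocities": joint speeds; "tau": joint torques, N m; "eef_pos": TCP position; "orientation": TCP orientation; "force": force on the tool from outside, world axes, zero at the start; "wrist_torque": the same for the moment, N m; "opening": finger opening in mm; "gripper_force": force on a finger pad.
Only numpy, scipy, OpenCV 4.12 (cv2) and the standard library are available. Lean on these libraries where they do the work, as an engineer would, in place of code of your own. Each camera call takes 0.05 s, during which the arm holds its last target. There are 200 camera calls.

TASK

Unload the swing-head press: slide its safety catch to the released end, swing the head by its handle well clear of the bed and, topmost first, slide each sign panel off the pile sideways (do not lift it before it is clear of the pile, nor shift those below). Lay these, and the stray panel on the counter if there is one, flat and side by side on the sloped rack, long way up the slope, lower end against the lip. Then set the cork cover squarely on the empty bed, swing the head fully home and slide the catch fully home; leave the other things alone.

Things in the scene. Friction and masses are not known exactly. Their poses are not given: they have to be found in the camera images.
- catch (a joint): safety catch of the press, metres: 0 = engaged (fully home), grows to 0.045 = fully released. It slides along the press's own -x (towards the robot). While engaged it blocks the head mechanically. Stays where left, about 1.5 N friction.
- catch_grip (a point): point to grip on the catch: an upright steel fin 14 mm thick (press x), 20 mm wide (press y), 50 mm high, this point 35 mm above its foot and 15 mm below its top. When engaged it stands 100 mm to the right (press -y) of the bed's centre line and 20 mm nearer the robot than the bed's centre. Axes are the press's.
- head (a joint): swing head of the press, rad: 0 = home over the bed, grows to 1.4 (stop) as the head swings to the robot's right (counter-clockwise from above) about the upright pivot behind the bed. From about 1.25 it is clear of the bed. Stays where left; about 1.5 N at the handle.
- head_handle (a point): middle of the head's handle: an upright round black post, 24 mm diameter, standing 50 mm high on the head's top (this point 25 mm above the head's top face), 220 mm from the pivot axis. The head's underside is 90 mm above the counter; a small tooth on its right side hangs down to 55 mm. Axes turn with the head.
- pivot (a point): a point on the upright axis that the head turns about, 130 mm behind the bed's centre (press +x), 140 mm above the counter, at the handle's height. Axes are the press's.
- bed (a point): centre of the top face of the press bed, an aluminium block 150 mm (x) by 60 mm (y), top 30 mm above the counter. Its x axis points to the pivot column, y to the left as the robot sees it, z up. The press is fixed to the counter.
- rack_slope: sloped wooden cooling rack, fixed. Origin on its top face, mid-width, at the inner face of the bottom lip; x runs up the slope (away from the robot, rising 0.3 rad), y along the lip, z square to the face. The face is 159 mm long up the slope and 330 mm wide (y from -165 to 165); the lip stands 8 mm above it. Origin about 60 mm above the counter.
- cover_grip (a point): point on the cork-faced bed cover: a plate 140 x 50 x 8 mm (own x, y, z) with a wooden grip ridge 60 mm long (x), 14 mm wide (y), from 8 to 35 mm above its underside. This point is centred, 20 mm above the underside. 140 g. It starts on the counter to the right of the press, and may be knocked a little aside.
- panel1_c (a point): centre of a white flat sign panel, 140 mm long (own x), 50 mm wide (own y), 12 mm thick (own z, up), 120 g, the lowest of the pile on the bed; alike but for where they start.
- panel2_c (a point): centre of a white flat sign panel, 140 mm long (own x), 50 mm wide (own y), 12 mm thick (own z, up), 120 g, on panel1 in the pile; alike but for where they start.
- panel3_c (a point): centre of a white flat sign panel, 140 mm long (own x), 50 mm wide (own y), 12 mm thick (own z, up), 120 g, the top one of the pile, on panel2; may be absent (None); alike but for where they start.
- panel4_c (a point): centre of a white flat sign panel, 140 mm long (own x), 50 mm wide (own y), 12 mm thick (own z, up), 120 g, a stray one lying on the counter to the right of the press, to go on the rack too; may be absent (None); alike but for where they start.
- spray: bystander, leave alone: clear bottle, 60 mm diameter, 150 mm high; origin at the centre of its underside
- tape: bystander, leave alone: roll of amber tape lying flat, 70 mm diameter, 24 mm high; origin at the centre of its underside
- stapler: bystander, leave alone: stapler 130 x 34 x 45 mm; origin at the centre of its underside
- mug: bystander, leave alone: open white cup, 76 mm diameter, 95 mm high; origin at the centre of its underside
- calculator: bystander, leave alone: desk calculator 140 x 90 x 18 mm; origin at the centre of its underside
- glue: bystander, leave alone: glue jar, 56 mm diameter, 70 mm high, may be absent; origin at the centre of its underside

How it is judged (in metres and radians):
On the way, in this order (a step that is already met when the one before it is completed fails the run):
1. catch released, head still home (value of joint catch above 0.035 m and value of joint head below 0.12 rad), for 0.1 s.
2. head swung clear of the bed (value of joint head above 1.2 rad), for 0.2 s.
3. all panels on the rack (x of panel1_c in the frame of rack_slope between 0.06 and 0.085 m and y of panel1_c in the frame of rack_slope between -0.15 and 0.15 m and z of panel1_c in the frame of rack_slope between 0.001 and 0.011 m and angle between the z axis of each of panel1_c, panel2_c, panel3_c, panel4_c and the z axis of rack_slope, either way round below 0.1 rad and angle between the x axis of each of panel1_c, panel2_c, panel3_c, panel4_c and the x axis of rack_slope, either way round below 0.2 rad and x of panel2_c in the frame of rack_slope between 0.06 and 0.085 m and y of panel2_c in the frame of rack_slope between -0.15 and 0.15 m and z of panel2_c in the frame of rack_slope between 0.001 and 0.011 m and x of panel3_c in the frame of rack_slope between 0.06 and 0.085 m and y of panel3_c in the frame of rack_slope between -0.15 and 0.15 m and z of panel3_c in the frame of rack_slope between 0.001 and 0.011 m and x of panel4_c in the frame of rack_slope between 0.06 and 0.085 m and y of panel4_c in the frame of rack_slope between -0.15 and 0.15 m and z of panel4_c in the frame of rack_slope between 0.001 and 0.011 m), for 0.2 s.
4. cover on the bed (x of cover_grip in the frame of bed between -0.015 and 0.015 m and y of cover_grip in the frame of bed between -0.015 and 0.015 m and z of cover_grip in the frame of bed between 0.015 and 0.025 m and angle between the z axis of cover_grip and the z axis of bed, either way round below 0.1 rad and angle between the x axis of cover_grip and the x axis of bed, either way round below 0.2 rad), for 0.2 s.
5. head home again (value of joint head below 0.05 rad), for 0.2 s.
At the end, for the whole second after the job is handed in: Every panel lies flat on the rack (0.1 rad), long way up the slope (0.2 rad), lower end within 15 mm of the lip, at rest; the cover lies flat on the bed within 15 mm of its centre in x and y and 0.2 rad; head within 0.05 rad and catch within 8 mm of home (all of step 3 and all of step 4 and linear speed of each of panel1, panel2, panel3, panel4 below 0.02 m/s and value of joint head below 0.05 rad and value of joint catch below 0.008 m); the robot touches nothing.
It fails at once if a bystander moved more than 3 cm (distance of any of spray, tape, stapler, mug, calculator, glue from where it was at the start of the episode above 0.03 m).
It fails at once if a panel lifted up over the bed instead of slid off sideways ((horizontal distance between panel1_c and bed below 0.05 m and z of panel1_c in the frame of bed above 0.05 m) or (horizontal distance between panel2_c and bed below 0.05 m and z of panel2_c in the frame of bed above 0.05 m) or (horizontal distance between panel3_c and bed below 0.05 m and z of panel3_c in the frame of bed above 0.05 m)).
It fails at once if a lower panel dragged along with, or pulled from under, one above it (((horizontal distance between panel2_c and bed between 0.05 and 0.14 m and horizontal distance between panel2_c and panel1_c below 0.03 m) or (horizontal distance between panel2_c and bed below 0.04 m and horizontal distance between panel2_c and panel1_c above 0.06 m)) or ((horizontal distance between panel3_c and bed between 0.05 and 0.14 m and horizontal distance between panel3_c and panel1_c below 0.03 m) or (horizontal distance between panel3_c and bed below 0.04 m and horizontal distance between panel3_c and panel1_c above 0.06 m)) or ((horizontal distance between panel3_c and bed between 0.05 and 0.14 m and horizontal distance between panel3_c and panel2_c below 0.03 m) or (horizontal distance between panel3_c and bed below 0.04 m and horizontal distance between panel3_c and panel2_c above 0.06 m))).
Of panel3, panel4, glue only 1 to 3 are there at a start; the rules pass over those that are not, and their reading is None.
At some moment in a run one of cover may be knocked a few centimetres aside while the robot is not near it.
Once in a run the grip may slacken for a moment while it holds something.
It also fails if it takes over 210 s, if anything falls off the work surface, if the arm or the gripper's body presses on something with over 40 N, if the wrist force passes 120 N, or if a joint passes its speed limit or range.

## Working session

There is one attempt and no reset: what is moved stays moved. The work goes in short steps, Python scripts to look and compute and a shell command to move; the robot and the scene stay as the last step left them, time stands still between calls to the robot, and variables do not carry over. Pictures are saved under pics/ and viewed, at most 14 in all, crops included, and the job is handed in when it is done.

```bash
mkdir -p pics; ls; python3 - <<'E'
from workcell import manip
import cv2
print(manip.sense(), manip.pinch_z)
for n in ("top","side"):
    im=manip.grab_frame(n); cv2.imwrite(f"pics/{n}0.png",cv2.cvtColor(im,cv2.COLOR_RGB2BGR)); print(n,manip.camera_params(n))
E
```

```text
pics
{'clock': 0.0, 'q': array([-1.34528433e+00,  5.28598694e-02,  1.40174455e+00, -1.95187936e-05,
        1.68860795e+00, -7.02776155e-02]), 'joint_velocities': array([-1.39614495e-03,  4.48564054e-04, -1.35113216e-05,  9.51000329e-05,
       -2.52239648e-03, -3.83803453e-04]), 'tau': array([-7.23332378e-04, -3.81667328e+01, -3.60190201e+01, -2.01336302e-04,
        6.17390819e-03,  5.40865187e-05]), 'eef_pos': array([ 152.99377718, -501.89019509,  230.45033348]), 'orientation': array([ 9.89083326e-01,  1.47355073e-01, -7.24591359e-05, -8.06666116e-04]), 'force': array([ 0.40704745, -0.31822283,  0.21056603]), 'wrist_torque': array([ 0.01717671, -0.04009291,  0.06529508]), 'gripper_force': 0.0, 'opening': 85.21147134587717} 18.700000000000003
top {'fx': 389.59057901563233, 'fy': 389.59057901563233, 'cx': 253.18308531077645, 'cy': 189.3769232545999, 'R': array([[-0.00944289, -0.9997298 ,  0.02124028],
       [-0.98525177,  0.00567271, -0.17101686],
       [ 0.17085017, -0.02254192, -0.98503913]]), 't': array([-126.91863155,  549.38998202, 1272.23110476])}
side {'fx': 391.3864588479669, 'fy': 391.3864588479669, 'cx': 261.6166484775173, 'cy': 179.9176036351467, 'R': array([[-0.78788221, -0.615727  , -0.01104003],
       [-0.30618375,  0.40722014, -0.86047851],
       [ 0.53431558, -0.67457544, -0.5093671 ]]), 't': array([381.2618832 , 316.45012053, 807.96085965])}
```

View pics/top0.png

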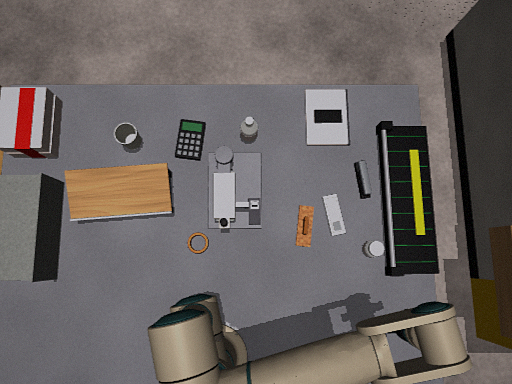

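View pics/side0.png

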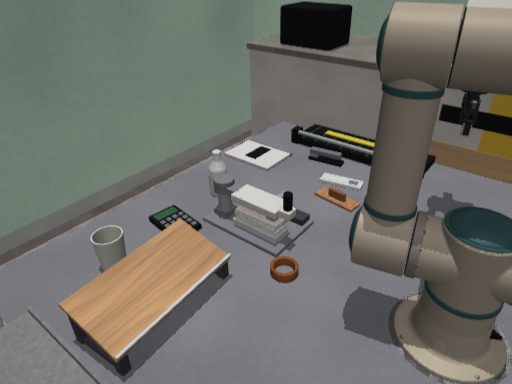

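The top view shows the head over the bed at about (223,190), its handle at (223,222), the catch at (254,204), the rack at (120,190), the cover at (305,226), the stray panel at (334,214) and glue at (374,249). The side view shows the press at (262,215) and the tape at (285,268), close in front of the press. I'll measure next.

```bash
cat > h.py <<'E'
import numpy as np, cv2
from workcell import manip
def ray(n,u,v,p=None):
    p=p or manip.camera_params(n); R=np.array(p['R']);t=np.array(p['t'])
    a=np.array([(u-p['cx'])/p['fx'],(v-p['cy'])/p['fy']])
    if n=='wrist':
        r=np.hypot(*a); s=np.sinc(r/np.pi); d=np.array([a[0]*s,a[1]*s,np.cos(r)])
    else: d=np.array([*a,1.])
    return -R.T@t, R.T@d
def onz(n,u,v,z,p=None):
    c,d=ray(n,u,v,p); return (c+d*(z-c[2])/d[2])
def proj(n,X,p=None):
    p=p or manip.camera_params(n); x=np.array(p['R'])@np.array(X,float)+np.array(p['t'])
    if n=='wrist':
        r=np.hypot(x[0],x[1]); th=np.arctan2(r,x[2]); k=th/max(r,1e-9); return p['cx']+p['fx']*x[0]*k,p['cy']+p['fy']*x[1]*k
    return p['cx']+p['fx']*x[0]/x[2],p['cy']+p['fy']*x[1]/x[2]
def shot(n,name):
    p=manip.camera_params(n); im=manip.grab_frame(n); b=cv2.cvtColor(im,cv2.COLOR_RGB2BGR); cv2.imwrite(f"pics/{name}.png",b); return b,p
def blob(m,n=3,amin=20):
    cs,_=cv2.findContours(m,cv2.RETR_EXTERNAL,cv2.CHAIN_APPROX_NONE)
    return sorted([c for c in cs if cv2.contourArea(c)>=amin],key=cv2.contourArea)[::-1][:n]
E
python3 - <<'E'
from h import *
t=cv2.imread('pics/top0.png'); s=cv2.imread('pics/side0.png')
a=cv2.resize(t[135:245,55:275],(800,400),interpolation=cv2.INTER_CUBIC)
b=cv2.resize(s[140:290,190:390],(267,200),interpolation=cv2.INTER_CUBIC)
c=cv2.resize(s[165:255,195:345],(800,480),interpolation=cv2.INTER_CUBIC)
cv2.imwrite('pics/c1.png',a); cv2.imwrite('pics/c2.png',c)
hsv=cv2.cvtColor(t,cv2.COLOR_BGR2HSV)
m=cv2.inRange(hsv,(5,90,60),(25,255,255))
for c in blob(m,6): 
    (u,v),wh,an=cv2.minAreaRect(c); print('brown',u,v,wh,an,onz('top',u,v,8),cv2.contourArea(c))
m=cv2.inRange(hsv,(0,0,150),(180,60,255)); m[:120]=0;m[270:]=0
for c in blob(m,8): 
    (u,v),wh,an=cv2.minAreaRect(c); print('white',u,v,wh,an,onz('top',u,v,12),cv2.contourArea(c))
E
```

```text
brown 117.93290710449219 190.1500244140625 (48.559425354003906, 103.62493133544922) 85.48600769042969 [555.44508204 337.33403759   8.        ] 4791.0
brown 304.3483581542969 225.66802978515625 (14.938397407531738, 40.56001281738281) 5.19442892074585 [ 427.35712873 -307.41464149    8.        ] 548.0
brown 197.50001525878906 242.50001525878906 (19.798988342285156, 19.798988342285156) 45.0 [372.95098491  59.37149974   8.        ] 307.0
brown 477.90008544921875 289.7000427246094 (24.59674835205078, 20.124608993530273) 26.56505012512207 [ 206.19321751 -890.11069326    8.        ] 67.0
brown 1.5 162.0 (3.0, 24.0) 0.0 [657.5092079  745.75013591   8.        ] 29.0
white 224.11668395996094 199.6337127685547 (54.94035720825195, 21.017301559448242) 88.69805145263672 [519.28418542 -30.8683936   12.        ] 906.0
white 327.0 132.0 (24.0, 40.0) 90.0 [ 762.45518796 -399.17194742   12.        ] 839.5
white 334.149169921875 214.2263946533203 (40.626243591308594, 14.082529067993164) 76.60750579833984 [ 465.8114815  -411.58412132   12.        ] 510.5
white 8.0 133.5 (27.0, 16.0) 90.0 [759.71559989 730.89800501  12.        ] 389.5
white 36.500003814697266 133.50001525878906 (11.045050621032715, 27.82023811340332) 4.763641834259033 [759.46339687 631.6008765   12.        ] 263.0
white 376.5 248.0 (14.0, 13.0) 90.0 [ 348.85331648 -551.86756013   12.        ] 150.5
white 388.3529052734375 198.0103759765625 (136.43675231933594, 2.023158311843872) 85.97173309326172 [ 521.38992215 -604.69020463   12.        ] 129.0
white 119.96492004394531 215.55540466308594 (1.9937959909439087, 100.31942749023438) 85.48600769042969 [466.5033737  324.75914248  12.        ] 78.5
```

View pics/c1.png

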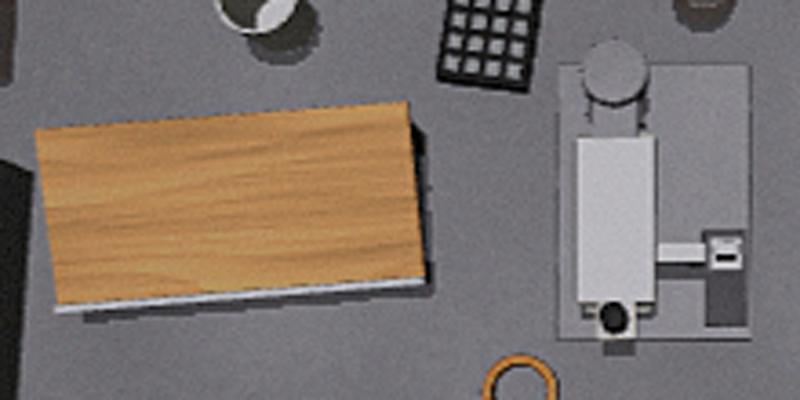

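View pics/c2.png

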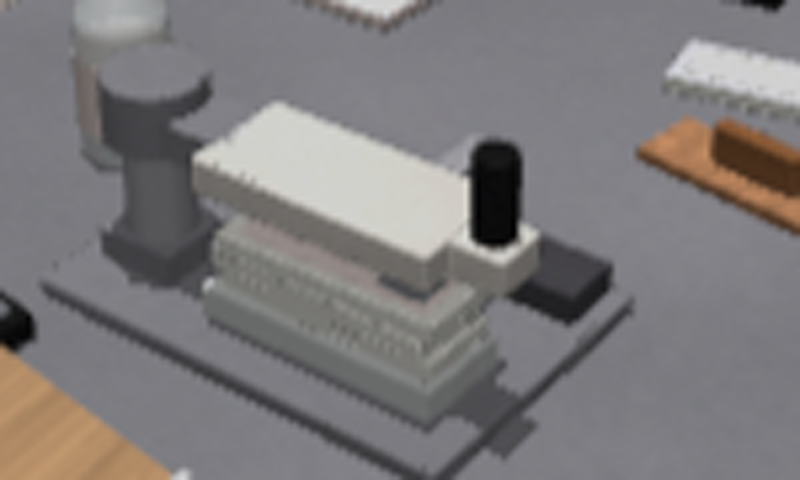

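```bash
cat >> h.py <<'E'
def pose():
    s=manip.sense(); x,y,z,w=s['orientation']
    from scipy.spatial.transform import Rotation as Ro
    return s['eef_pos'],Ro.from_quat(s['orientation']).as_matrix(),s
def to(X,yaw=None):
    "tool travel and turn to reach TCP X with tool-x heading yaw (tool down)"
    p,R,s=pose(); d=R.T@(np.array(X,float)-p); y0=np.arctan2(R[1,0],R[0,0])
    dt=0 if yaw is None else -((yaw-y0+np.pi)%(2*np.pi)-np.pi)
    print('at',p.round(1),'yaw',round(y0,3),'tilt',R[:,2].round(3),'q6',s['q'][5].round(2),'-> travel',d.round(1),'turn',round(dt,3))
E
python3 - <<'E'
from h import *
f=lambda x,y:(55+x/3.636-.5,135+y/3.636-.5)
for k,(x,y),z in [('handle top',(613,316),165),('col top',(615,72),140),('plate bl',(558,338),5),('plate br',(750,340),5),('plate tl',(558,65),5),('plate tr',(750,65),5),('headTL',(578,138),115),('headTR',(655,138),115),('headBL',(578,300),115),('headBR',(655,300),115),('fin',(726,250),60),('fin2',(726,257),60)]:
    print(k,onz('top',*f(x,y),z).round(1))
for k,(x,y) in [('rackTL',(36,130)),('rackTR',(408,101)),('rackBL',(58,305)),('rackBR',(424,280))]:
    print(k,onz('top',*f(x,y),{'T':107,'B':67}[k[4]]).round(1))
to([480,-60,330],0.0)
E
```

```text
handle top [430. -36. 165.]
col top [646.9 -35.6 140. ]
plate bl [424.   24.6   5. ]
plate br [ 420.7 -157.     5. ]
plate tl [690.4  27.4   5. ]
plate tr [ 689.7 -160.4    5. ]
headTL [593.2  -1.6 115. ]
headTR [592.9 -70.  115. ]
headBL [448.7  -2.7 115. ]
headBR [448.2 -69.9 115. ]
fin [ 499.4 -133.7   60. ]
fin2 [ 492.9 -133.6   60. ]
rackTL [604.5 480.  107. ]
rackTR [629.6 151.6 107. ]
rackBL [452.5 467.4  67. ]
rackBR [472.8 140.5  67. ]
at [ 153.  -501.9  230.6] yaw 0.296 tilt [-0.     0.001 -1.   ] q6 -0.07 -> travel [ 441.6 -327.5  -98.9] turn 0.296
```

```bash
python3 -m pendant '{"travel":[[38,-28,-20],[76,-56,-40],[114,-84,-60],[152,-112,-80],[190,-140,-99],[228,-168,-99],[266,-196,-99],[304,-224,-99],[342,-252,-99],[380,-280,-99],[418,-308,-99],[442,-328,-99]],"turn":[0,0,0.05,0.1,0.15,0.2,0.25,0.296,0.296,0.296,0.296,0.296],"grip":[0,0,0,0,0,0,0,0,0,0,0,0]}' 40
python3 -m pendant '{"travel":[[0,0,0],[0,0,0]],"turn":[0,0],"grip":[0,0]}'
python3 - <<'E'
from h import *
to([500,-136,120],0)
b,p=shot('wrist','w1'); print({k:np.round(v,3) for k,v in p.items()})
cv2.imwrite('pics/w1b.png',cv2.resize(b,(768,576),interpolation=cv2.INTER_CUBIC))
E
```

```text
clock: 1.1
eef_pos: [441.4, -112.7, 329.6]
orientation: [1.0, -0.0, -0.0, 0.0]
force: [0.9, -0.6, 0.2]
opening: 85.4
gripper_force: 0.0
clock: 1.27
eef_pos: [441.2, -113.0, 329.1]
orientation: [1.0, 0.002, -0.001, -0.0]
force: [-0.2, -0.5, 0.1]
opening: 85.3
gripper_force: 0.0
at [ 441.2 -113.   329.1] yaw 0.004 tilt [-0.002  0.    -1.   ] q6 1.23 -> travel [ 59.   23.3 209. ] turn 0.004
{'fx': np.float64(297.319), 'fy': np.float64(297.319), 'cx': np.float64(261.648), 'cy': np.float64(189.231), 'R': array([[ 0.003, -1.   ,  0.   ],
       [-0.965, -0.003,  0.261],
       [-0.261, -0.001, -0.965]]), 't': array([-114.141,  365.74 ,  588.22 ])}
```

View pics/w1b.png

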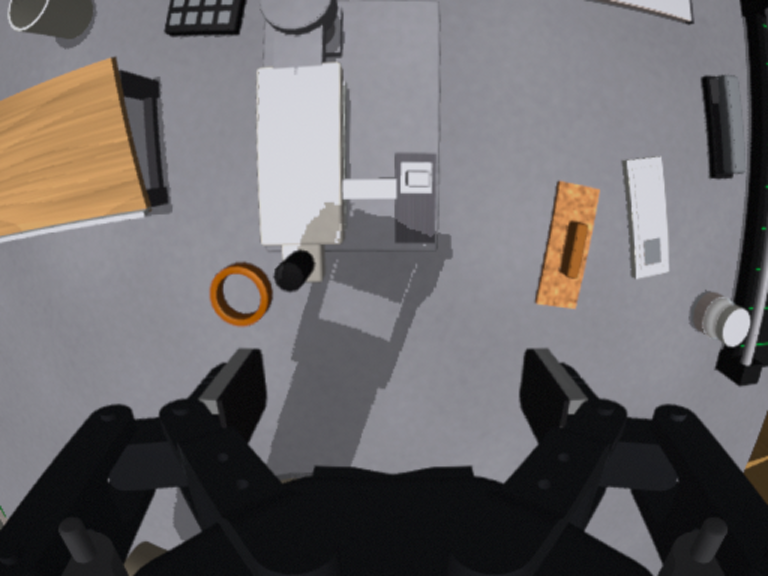

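```bash
python3 - <<'E'
from h import *
def tri(n1,p1,n2,p2,par=None):
    c1,d1=ray(n1,*p1); c2,d2=ray(n2,*p2); d1/=np.linalg.norm(d1); d2/=np.linalg.norm(d2)
    k=np.linalg.lstsq(np.c_[d1,-d2],c2-c1,rcond=None)[0]; a=c1+k[0]*d1;b=c2+k[1]*d2
    return (a+b)/2, np.linalg.norm(a-b)
w=lambda x,y:((x+.5)/1.5-.5,(y+.5)/1.5-.5); f=lambda x,y:(55+x/3.636-.5,135+y/3.636-.5)
print(tri('wrist',w(418,178),'top',f(726,248)))
print('fin top z',[ (z,onz('wrist',*w(418,178),z).round(1),onz('top',*f(726,248),z).round(1)) for z in (50,70,90)])
print('handle',tri('wrist',w(291,275),'top',f(613,316)), onz('wrist',*w(291,275),165), onz('top',*f(613,316),165))
print('head corners wrist',[onz('wrist',*w(*q),115).round(1) for q in [(258,68),(340,64),(262,244),(341,243)]])
print('arm',[onz('wrist',*w(*q),100).round(1) for q in [(343,180),(343,198),(396,180),(396,198)]])
for q in [(400,160),(436,160),(400,195),(436,195)]: print(onz('wrist',*w(*q),30).round(1))
b=cv2.imread('pics/w1.png'); h=cv2.cvtColor(b,cv2.COLOR_BGR2HSV)
p=manip.camera_params('wrist')
print('plate',[onz('wrist',*w(*q),5).round(1) for q in [(439,2),(437,250)]])
E
```

```text
(array([ 496.54470044, -133.98175372,   95.46996993]), np.float64(2.36546406395241))
fin top z [(50, array([ 495.6, -137.7,   50. ]), array([ 502.6, -134. ,   50. ])), (70, array([ 496.1, -136.6,   70. ]), array([ 499.8, -133.5,   70. ])), (90, array([ 496.6, -135.5,   90. ]), array([ 497.1, -133. ,   90. ]))]
handle (array([429.57222692, -37.38730906, 159.23549312]), np.float64(3.7889954300751207)) [430.14939401 -40.46263291 165.        ] [429.96398    -36.03615463 165.        ]
head corners wrist [array([592. ,  -4.2, 115. ]), array([590.8, -72. , 115. ]), array([444.5,  -4.7, 115. ]), array([444.6, -71.8, 115. ])]
arm [array([495.4, -72.6, 100. ]), array([480.3, -72.4, 100. ]), array([ 495.1, -116.7,  100. ]), array([ 480. , -116.7,  100. ])]
[ 512.8 -121.1   30. ]
[ 513.2 -156.5   30. ]
[ 478.  -121.2   30. ]
[ 478.3 -156.9   30. ]
plate [array([ 688.2, -162.6,    5. ]), array([ 417.9, -161.4,    5. ])]
```

```bash
python3 -m pendant '{"travel":[[57,23,0],[57,23,0],[57,23,0],[57,23,50],[57,23,100],[57,23,130],[57,23,130],[57,23,130],[57,23,130],[57,23,130],[57,23,130],[57,23,130]],"turn":[-0.12,-0.24,-0.36,-0.48,-0.6,-0.72,-0.84,-0.96,-1.08,-1.2,-1.32,-1.44],"grip":[0,0,0,0,0,0,0,0,0,0,0,0]}'
python3 -m pendant '{"travel":[[0,0,0],[0,0,0],[0,0,0]],"turn":[-0.12,-0.127,-0.127],"grip":[0,0,0]}'
python3 - <<'E'
from h import *
to([498,-136,60],np.pi/2)
b,p=shot('wrist','w2')
cv2.imwrite('pics/w2b.png',cv2.resize(b,(768,576),interpolation=cv2.INTER_CUBIC))
E
```

```text
clock: 2.32
eef_pos: [496.8, -139.6, 199.7]
orientation: [0.751, 0.66, -0.0, 0.0]
force: [0.0, -0.1, -0.5]
opening: 85.5
gripper_force: 0.0
clock: 2.57
eef_pos: [497.0, -139.1, 199.7]
orientation: [0.71, 0.704, -0.0, 0.0]
force: [0.6, 0.3, -0.0]
opening: 84.9
gripper_force: 0.0
at [ 497.  -139.1  199.7] yaw 1.562 tilt [-0. -0. -1.] q6 -0.33 -> travel [  3.1   1.  139.7] turn -0.009
```

View pics/w2b.png

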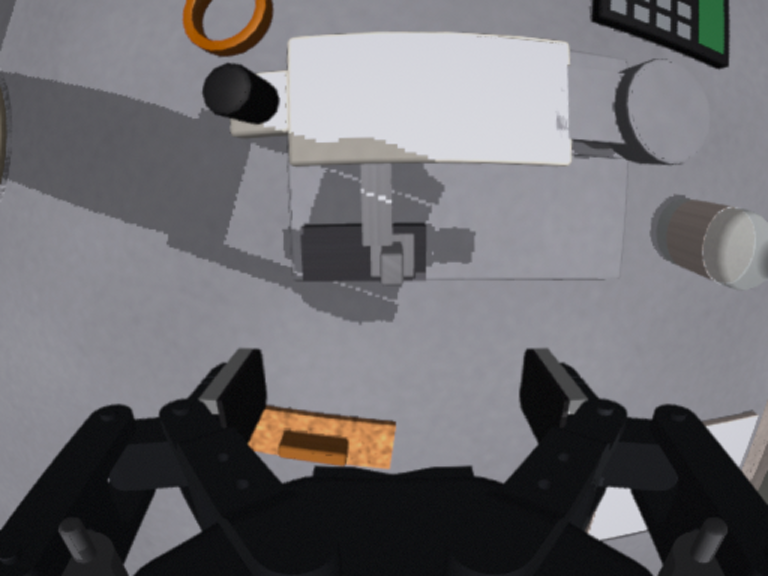

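```bash
python3 - <<'E'
from h import *
w=lambda x,y:((x+.5)/1.5-.5,(y+.5)/1.5-.5)
for z in (60,75,90,105): print(z,onz('wrist',*w(391,267),z).round(1),onz('wrist',*w(402,283),z).round(1),onz('wrist',*w(381,250),z).round(1))
b=cv2.imread('pics/w2.png')[135:205,180:330]
cv2.imwrite('pics/w2c.png',cv2.resize(b,(750,350),interpolation=cv2.INTER_CUBIC))
E
```

```text
60 [ 496.  -137.6   60. ] [ 503.2 -148.5   60. ] [ 489.7 -126.3   60. ]
75 [ 496.1 -134.1   75. ] [ 502.9 -144.4   75. ] [ 490.1 -123.4   75. ]
90 [ 496.2 -130.7   90. ] [ 502.6 -140.4   90. ] [ 490.6 -120.6   90. ]
105 [ 496.3 -127.3  105. ] [ 502.3 -136.4  105. ] [ 491.  -117.7  105. ]
```

View pics/w2c.png

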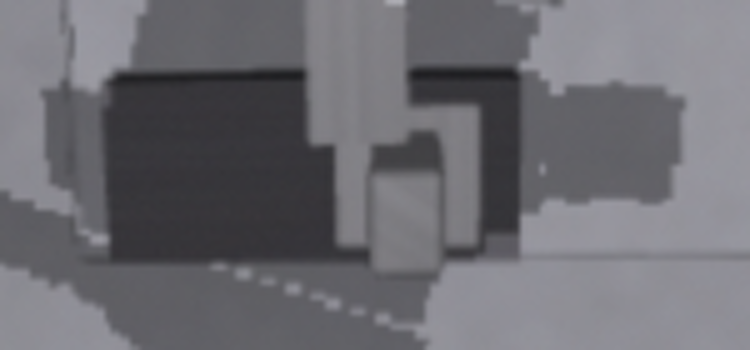

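```bash
python3 -m pendant '{"travel":[[-1,0,35],[-1,0,70],[-1,0,100],[-1,0,125],[-1,0,145],[-1,0,154],[-1,0,154],[-1,0,154],[-1,0,154],[-1,0,154],[-1,0,154],[-1,0,154]],"turn":[-0.009,-0.009,-0.009,-0.009,-0.009,-0.009,-0.009,-0.009,-0.009,-0.009,-0.009,-0.009],"grip":[0,0,0,0,0,0,0,0.5,1,1,1,1]}' 40
python3 -m pendant '{"travel":[[0,0,0],[0,0,0],[0,0,0],[0,0,0],[0,0,0],[0,0,0]],"turn":[0,0,0,0,0,0],"grip":[1,1,1,1,1,1]}'
```

```text
clock: 3.62
eef_pos: [498.1, -138.9, 46.7]
orientation: [0.705, 0.709, 0.0, 0.001]
force: [0.2, -0.3, 0.1]
opening: 25.4
gripper_force: 0.0
clock: 4.12
eef_pos: [497.9, -138.8, 46.4]
orientation: [0.705, 0.709, 0.0, 0.0]
force: [-1.5, 1.0, 5.9]
opening: 13.3
gripper_force: 41.7
```

```bash
python3 -m pendant '{"travel":[[0,-6,0],[0,-12,0],[0,-18,0],[0,-24,0],[0,-30,0],[0,-36,0],[0,-42,0],[0,-46,0],[0,-46,0],[0,-46,0]],"turn":[0,0,0,0,0,0,0,0,0,0],"grip":[1,1,1,1,1,1,1,1,1,1]}'
python3 -m pendant '{"travel":[[0,0,0],[0,0,0],[0,0,0],[0,0,0],[0,0,-30],[0,0,-60],[0,0,-100],[0,0,-140],[0,0,-150],[0,0,-150]],"turn":[0,0,0,0,0,0,0,0,0,0],"grip":[0,0,0,0,0,0,0,0,0,0]}'
python3 - <<'E'
from h import *
b,p=shot('wrist','w3'); to([430,-37.5,250],np.pi/2)
cv2.imwrite('pics/w3b.png',b)
E
```

```text
clock: 4.95
eef_pos: [453.0, -138.8, 46.5]
orientation: [0.705, 0.709, 0.002, 0.002]
force: [9.7, 2.5, 0.4]
opening: 13.4
gripper_force: 41.6
clock: 5.78
eef_pos: [453.1, -139.6, 199.8]
orientation: [0.705, 0.709, 0.001, 0.003]
force: [0.5, -0.9, 0.5]
opening: 85.7
gripper_force: 0.0
at [ 452.1 -139.3  196.9] yaw 1.576 tilt [ 0.003 -0.001 -1.   ] q6 -0.38 -> travel [101.8 -21.5 -53.3] turn 0.005
```

View pics/w3b.png

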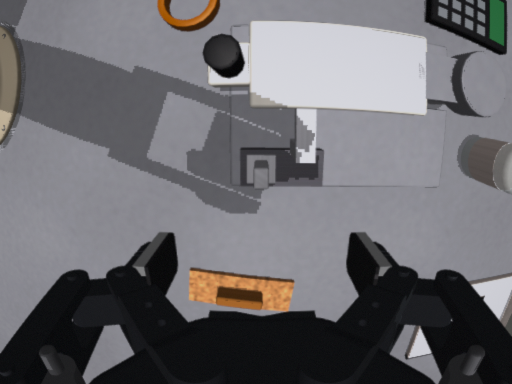

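```bash
python3 -m pendant '{"travel":[[34,-7,0],[68,-14,0],[95,-21,0],[102,-22,0],[102,-22,0],[102,-22,30],[102,-22,60],[102,-22,73],[102,-22,73],[102,-22,73],[102,-22,73],[102,-22,73]],"turn":[0.005,0.005,0.005,0.005,0.005,0.005,0.005,0.005,0.005,0.005,0.005,0.005],"grip":[0,0,0,0,0,0,0,0,0,0.6,1,1]}' 30
python3 -m pendant '{"travel":[[0,0,0],[0,0,0],[0,0,0],[0,0,0],[0,0,0],[0,0,0]],"turn":[0,0,0,0,0,0],"grip":[1,1,1,1,1,1]}'
```

```text
clock: 6.83
eef_pos: [429.9, -37.6, 124.0]
orientation: [0.707, 0.707, 0.001, 0.001]
force: [-0.4, 0.6, 0.4]
opening: 51.8
gripper_force: 0.0
clock: 7.33
eef_pos: [428.4, -37.3, 123.7]
orientation: [0.707, 0.707, -0.001, -0.0]
force: [-9.0, -0.8, 7.9]
opening: 22.8
gripper_force: 30.3
```

```bash
python3 -m pendant '{"travel":[[-11,-1,0],[-22,0,0],[-33,1,0],[-44,3,0],[-54,5,0],[-65,8,0],[-75,12,0],[-86,16,0],[-96,20,0],[-105,25,0],[-115,31,0],[-124,37,0]],"turn":[0,0,0,0,0,0,0,0,0,0,0,0],"grip":[1,1,1,1,1,1,1,1,1,1,1,1]}'

```

```text
clock: 8.33
eef_pos: [465.0, -163.8, 123.7]
orientation: [0.708, 0.707, -0.002, -0.0]
force: [-13.8, -4.1, 11.6]
opening: 23.3
gripper_force: 31.2
```

```bash
python3 -m pendant '{"travel":[[-9,6,0],[-18,13,0],[-26,20,0],[-34,28,0],[-41,36,0],[-48,45,0],[-55,54,0],[-61,63,0],[-67,72,0],[-72,82,0],[-77,92,0],[-81,102,0]],"turn":[0,0,0,0,0,0,0,0,0,0,0,0],"grip":[1,1,1,1,1,1,1,1,1,1,1,1]}'
python3 -m pendant '{"travel":[[-3.5,10,0],[-7,21,0],[-9,29,0],[-11,37,0],[-11,37,0],[-11,37,0]],"turn":[0,0,0,0,0,0],"grip":[1,1,1,1,1,1]}'

```

```text
clock: 9.33
eef_pos: [564.7, -252.5, 123.9]
orientation: [0.71, 0.704, -0.007, 0.003]
force: [-16.0, -33.3, 6.4]
opening: 21.7
gripper_force: 31.9
clock: 9.83
eef_pos: [602.4, -266.0, 124.1]
orientation: [0.711, 0.703, -0.007, 0.006]
force: [-9.2, -39.3, 2.6]
opening: 20.1
gripper_force: 34.8
```

```bash

python3 -m pendant '{"travel":[[0,0,0],[0,0,0],[0,0,0],[0,0,0],[0,0,-30],[0,0,-60],[0,0,-100],[0,0,-130],[0,0,-130],[0,0,-130]],"turn":[0,0,0,0,0,0,0,0,0,0],"grip":[0,0,0,0,0,0,0,0,0,0]}'
python3 - <<'E'
from h import *
to([500,-140,300],0)
b,p=shot('wrist','w4')
shot('top','t4')
m=cv2.inRange(b,(0,0,0),(35,35,35)); 
for c in blob(m,8,100):
    (u,v),r=cv2.minEnclosingCircle(c); print(u,v,r,onz('wrist',u,v,165).round(1))
cv2.imwrite('pics/w4b.png',b)
E
```

```text
clock: 10.67
eef_pos: [606.0, -252.9, 255.4]
orientation: [0.707, 0.707, 0.001, 0.002]
force: [-0.2, -0.7, -1.4]
opening: 85.8
gripper_force: 0.0
at [ 606.  -252.9  255.4] yaw 1.572 tilt [ 0.004 -0.002 -1.   ] q6 -0.45 -> travel [ 112.9 -105.7  -45.3] turn 1.572
255.5 360.0 256.5332336425781 [ 598.  -441.2  165. ]
257.5 183.0 17.356653213500977 [ 601.4 -243.1  165. ]
```

View pics/w4b.png

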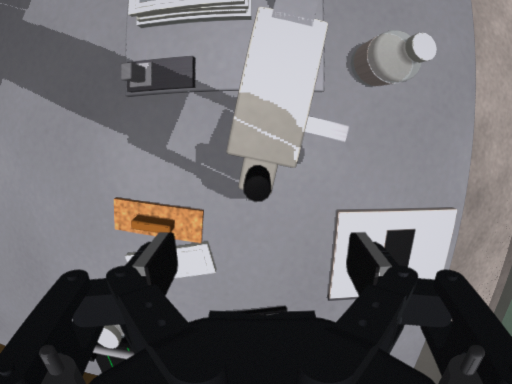

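```bash

python3 -m pendant '{"travel":[[30,-22,-10],[60,-44,-20],[90,-66,-30],[120,-88,-40],[150,-110,-45],[180,-132,-45],[210,-150,-45],[216,-156,-45],[216,-156,-45],[216,-156,-45],[216,-156,-45],[216,-156,-45]],"turn":[0.12,0.24,0.36,0.48,0.6,0.72,0.84,0.96,1.08,1.2,1.32,1.44],"grip":[0,0,0,0,0,0,0,0,0,0,0,0]}'
python3 -m pendant '{"travel":[[0,0,0],[0,0,0],[0,0,0]],"turn":[0.12,0.131,0.131],"grip":[0,0,0]}'
python3 - <<'E'
from h import *
to([518,-37,100],0)
b,p=shot('wrist','w5')
import pickle; pickle.dump(p,open('w5.pkl','wb'))
cv2.imwrite('pics/w5b.png',cv2.resize(b[:250],(768,375),interpolation=cv2.INTER_CUBIC))
E
```

```text
clock: 11.77
eef_pos: [448.6, -36.7, 295.6]
orientation: [0.998, 0.063, -0.002, -0.0]
force: [0.7, -0.6, 0.3]
opening: 85.2
gripper_force: 0.0
clock: 12.02
eef_pos: [448.8, -36.9, 296.2]
orientation: [1.0, 0.001, -0.001, -0.0]
force: [-0.0, -0.5, -0.3]
opening: 85.5
gripper_force: 0.0
at [448.8 -36.9 296.2] yaw 0.003 tilt [-0.003  0.    -1.   ] q6 1.4 -> travel [ 69.8   0.3 196. ] turn 0.003
```

View pics/w5b.png

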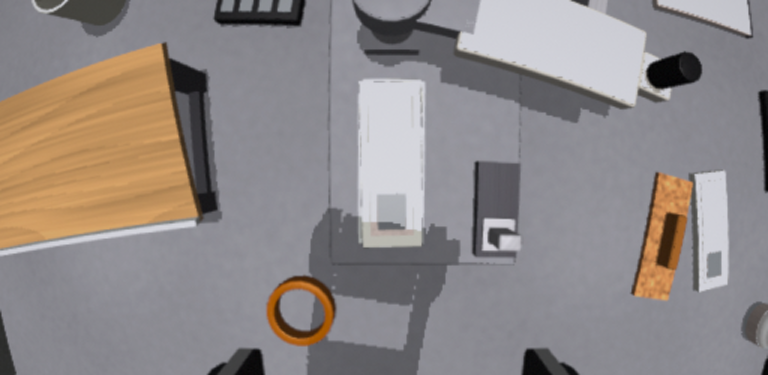

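```bash

python3 - <<'E'
from h import *
s,p=shot('side','s5')
c=cv2.resize(s[165:255,195:345],(750,450),interpolation=cv2.INTER_CUBIC); 
for z,col in [(30,(0,0,255)),(42,(0,255,0)),(54,(255,0,0)),(66,(0,255,255)),(78,(255,0,255))]:
    u,v=proj('side',[448,-12,z]); cv2.circle(c,(int((u-195)*5),int((v-165)*5)),3,col,-1)
cv2.imwrite('pics/s5c.png',c)
E
```

```text
(no output)
```

View pics/s5c.png

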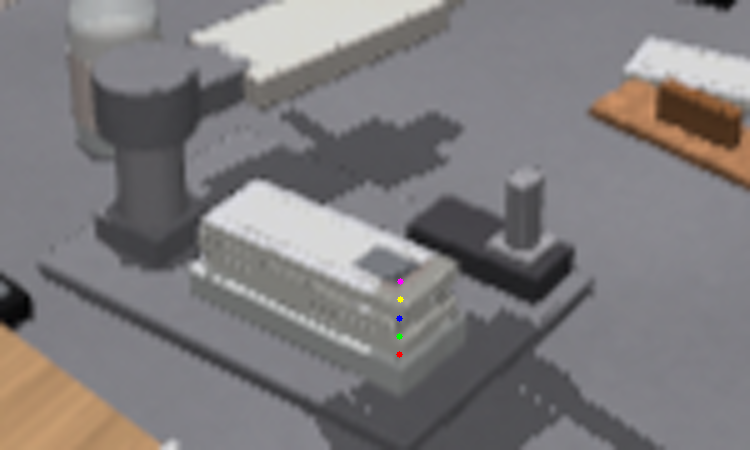

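```bash

python3 - <<'E'
from h import *
import pickle
p=pickle.load(open('w5.pkl','rb'))
for z in (30,42,54,66):
    u,v=proj('side',[590,-12,z]); print(z,((u-195)*5,(v-165)*5))
b=cv2.imread('pics/w5.png'); g=cv2.cvtColor(b,cv2.COLOR_BGR2GRAY)
w=lambda x,y:((x+.5)/1.5-.5,(y+.5)/1.5-.5)
print('col profile row100',g[100,232:292].tolist()); print('row profile col 262',g[45:62,270].tolist(), g[140:172,262].tolist())
for z in (54,66):
    print(z,[onz('wrist',*w(*q),z,p).round(1) for q in [(361,80),(424,80),(360,232),(421,232),(360,246),(421,246)]])
# panel4, cover
hsv=cv2.cvtColor(b,cv2.COLOR_BGR2HSV)
m=cv2.inRange(hsv,(5,90,60),(25,255,255)); m[:,:380]=0
for c in blob(m,1): r=cv2.minAreaRect(c); print('cover',r); print([onz('wrist',*q,8,p).round(1) for q in cv2.boxPoints(r)])
m=cv2.inRange(hsv,(0,0,165),(180,60,255)); m[:100]=0;m[:,:440]=0
for c in blob(m,2): r=cv2.minAreaRect(c); print('white',r); print([onz('wrist',*q,12,p).round(1) for q in cv2.boxPoints(r)])
# rack right corners
print('rack TR,BR',onz('wrist',*w(165,43),107,p).round(1),onz('wrist',*w(199,219),62,p).round(1))
E
```

```text
30 (np.float64(198.8866767917817), np.float64(258.88113743406734))
42 (np.float64(197.9140571241625), np.float64(241.6902577844877))
54 (np.float64(196.93066545730716), np.float64(224.30898496415466))
66 (np.float64(195.93632184095412), np.float64(206.7341383842026))
col profile row100 [151, 150, 150, 151, 150, 151, 162, 204, 194, 212, 214, 213, 214, 214, 214, 214, 214, 214, 214, 214, 213, 214, 214, 214, 215, 214, 213, 214, 214, 214, 214, 214, 214, 214, 214, 214, 214, 214, 214, 215, 214, 214, 214, 213, 214, 214, 213, 212, 199, 196, 199, 171, 152, 149, 150, 149, 149, 148, 149, 148]
row profile col 262 [149, 148, 150, 150, 150, 150, 148, 155, 198, 209, 212, 212, 212, 212, 212, 212, 212] [175, 175, 176, 175, 175, 175, 174, 172, 156, 107, 99, 100, 109, 148, 166, 168, 171, 179, 183, 185, 185, 184, 184, 175, 143, 102, 96, 95, 96, 96, 95, 95]
54 [array([590. ,  -9.3,  54. ]), array([590.1, -62.9,  54. ]), array([457.1,  -8. ,  54. ]), array([457.2, -61.2,  54. ]), array([444.6,  -7.8,  54. ]), array([444.7, -61.4,  54. ])]
66 [array([587.6, -10.1,  66. ]), array([587.7, -62.1,  66. ]), array([458.9,  -8.8,  66. ]), array([459. , -60.4,  66. ]), array([446.8,  -8.7,  66. ]), array([446.9, -60.6,  66. ])]
cover ((441.878173828125, 157.90098571777344), (25.81287384033203, 83.34552001953125), 11.458752632141113)
[array([ 386., -304.,    8.]), array([ 523.7, -321.7,    8. ]), array([ 520.5, -377.4,    8. ]), array([ 376.2, -360.7,    8. ])]
white ((474.8722839355469, 153.88809204101562), (79.55004119873047, 20.85430908203125), 87.7688217163086)
[array([ 529.1, -373.9,   12. ]), array([ 536.1, -424.4,   12. ]), array([ 391.7, -457.3,   12. ]), array([ 390.4, -402.1,   12. ])]
rack TR,BR [626.  147.8 107. ] [472.9 138.8  62. ]
```

```bash

python3 - <<'E'
from h import *
b=cv2.imread('pics/s5.png'); g=cv2.cvtColor(b,cv2.COLOR_BGR2GRAY)
for X in (580,550,520,490,460):
    U=[proj('side',[X,-11,z]) for z in (0,30,42,54,66)]
    u=round(U[2][0]); print(X,u,[round(q[1],1) for q in U]); v0=int(U[-1][1])-4; print(v0,g[v0:v0+24,u].tolist())
E
```

```text
580 237 [np.float64(226.7), np.float64(218.2), np.float64(214.8), np.float64(211.3), np.float64(207.7)]
203 [88, 84, 81, 118, 184, 214, 188, 143, 122, 120, 121, 121, 118, 120, 124, 131, 137, 150, 132, 109, 109, 109, 104, 118]
550 245 [np.float64(230.6), np.float64(222.0), np.float64(218.6), np.float64(215.1), np.float64(211.5)]
207 [215, 216, 215, 199, 204, 214, 165, 120, 123, 124, 123, 123, 124, 123, 122, 130, 185, 172, 119, 109, 109, 109, 104, 119]
520 254 [np.float64(234.6), np.float64(226.0), np.float64(222.5), np.float64(219.0), np.float64(215.4)]
211 [216, 216, 216, 208, 210, 214, 164, 119, 124, 130, 127, 123, 122, 123, 122, 121, 138, 170, 146, 109, 109, 109, 104, 118]
490 262 [np.float64(238.8), np.float64(230.1), np.float64(226.6), np.float64(223.0), np.float64(219.4)]
215 [215, 215, 214, 214, 216, 188, 144, 124, 129, 137, 131, 123, 119, 121, 124, 130, 143, 170, 146, 110, 110, 109, 105, 118]
460 271 [np.float64(243.0), np.float64(234.3), np.float64(230.7), np.float64(227.1), np.float64(223.5)]
219 [122, 122, 141, 152, 154, 146, 131, 124, 128, 140, 133, 124, 123, 123, 123, 125, 132, 132, 118, 110, 110, 110, 109, 97]
```

```bash

python3 -m pendant '{"travel":[[2,-38,-4],[5,-76,-8],[8,-114,-12],[11,-152,-16],[14,-190,-20],[17,-228,-24],[20,-266,-28],[20,-304,-32],[20,-335,-34],[20,-337,-34],[20,-337,-34],[20,-337,-34]],"turn":[0.003,0.003,0.003,0.003,0.003,0.003,0.003,0.003,0.003,0.003,0.003,0.003],"grip":[0,0,0,0,0,0,0,0,0,0,0,0]}'
python3 - <<'E'
from h import *
to([518,-37,100],0)
b,p=shot('wrist','w6'); import pickle; pickle.dump(p,open('w6.pkl','wb'))
cv2.imwrite('pics/w6b.png',b)
E
```

```text
clock: 13.12
eef_pos: [469.2, 299.6, 331.2]
orientation: [1.0, -0.001, -0.0, 0.0]
force: [-0.3, -0.8, 0.4]
opening: 85.5
gripper_force: 0.0
at [469.2 299.6 331.2] yaw -0.002 tilt [-0.001 -0.001 -1.   ] q6 2.07 -> travel [ 49.6 336.3 231.4] turn -0.002
```

View pics/w6b.png

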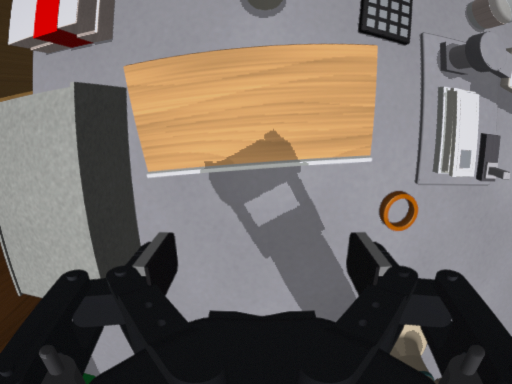

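```bash

cat > rack.py <<'E'
import numpy as np
E
python3 - <<'E'
from h import *
import pickle
p=pickle.load(open('w6.pkl','rb')); b=cv2.imread('pics/w6.png'); hsv=cv2.cvtColor(b,cv2.COLOR_BGR2HSV)
m=cv2.inRange(hsv,(8,70,60),(25,255,255)); m[200:]=0; m[:,:110]=0; m[:,385:]=0; m[:35]=0
m=cv2.morphologyEx(m,cv2.MORPH_CLOSE,np.ones((9,9)))
c=blob(m,1)[0][:,0]
# corners: extreme along diagonals
C={k:c[np.argmax(c@np.array(d))] for k,d in dict(TL=(-1,-1.5),TR=(1,-1.5),BR=(1,1.5),BL=(-1,1.5)).items()}
zt=60+159*np.sin(.3)
W={k:onz('wrist',*v,zt if k[0]=='T' else 60,p) for k,v in C.items()}
print(C,{k:v.round(1) for k,v in W.items()})
print('right width',np.linalg.norm(W['TL']-W['TR']),np.linalg.norm(W['BL']-W['BR']),'len',np.linalg.norm(W['TL']-W['BL']),np.linalg.norm(W['TR']-W['BR']))
for dz in (-4,0,4):
  W2={k:onz('wrist',*v,dz+(zt if k[0]=='T' else 60),p) for k,v in C.items()}; print(dz,np.linalg.norm(W2['BL']-W2['BR']),np.linalg.norm(W2['TL']-W2['TR']))
o=(W['BL']+W['BR'])/2; t=(W['TL']+W['TR'])/2; d=t-o; print('origin',o.round(1),'yaw',np.arctan2(d[1],d[0]),'yaw lip',np.arctan2(*( (W['BR']-W['BL'])[:2]*[1,-1])),np.arctan2(*( (W['TR']-W['TL'])[:2]*[1,-1])))
for z in (0,100): print('box',onz('wrist',138,240,z,p).round(0),onz('wrist',127,90,z,p).round(0),'boxtop',onz('wrist',75,85,z,p).round(0),onz('wrist',95,275,z,p).round(0))
E
rm rack.py
```

```text
{'TL': array([124,  66], dtype=int32), 'TR': array([376,  45], dtype=int32), 'BR': array([369, 155], dtype=int32), 'BL': array([148, 171], dtype=int32)} {'TL': array([603. , 479.1, 107. ]), 'TR': array([626.8, 152.8, 107. ]), 'BR': array([474.8, 141.8,  60. ]), 'BL': array([451.8, 469.4,  60. ])}
right width 327.12426582443464 328.3863168114493 len 158.59340041343702 159.43398331010695
-4 331.55604044891635 330.6856160032412
0 328.3863168114493 327.12426582443464
4 325.2165931739824 323.5629156456281
origin [463.3 305.6  60. ] yaw 0.06808158109008582 yaw lip 0.07010195824129818 0.07279951809402267
box [309. 531.   0.] [580. 526.   0.] boxtop [602. 636.   0.] [221. 650.  -0.]
box [357. 482. 100.] [571. 478. 100.] boxtop [588. 565. 100.] [287. 576. 100.]
```

```bash

python3 -m pendant '{"travel":[[6,41,0],[12,82,20],[18,123,40],[24,164,60],[30,205,80],[36,246,100],[42,287,120],[48,325,140],[48,335,165],[48,335,195],[48,335,205],[48,335,205]],"turn":[0,0,0,0,0,0,0,0,0,0,0,0],"grip":[0,0,0,0,0,0,0,0,0,0,0,0]}'
python3 - <<'E'
from h import *
to([517,-35.5,53],0)
E
```

```text
clock: 14.17
eef_pos: [513.8, -36.0, 123.8]
orientation: [1.0, -0.003, -0.003, -0.001]
force: [-0.2, -0.0, -0.2]
opening: 85.4
gripper_force: 0.0
at [513.8 -36.  123.8] yaw -0.005 tilt [-0.006  0.001 -1.   ] q6 1.43 -> travel [ 3.6 -0.4 70.8] turn -0.005
```

```bash

python3 -m pendant '{"travel":[[0,0,20],[0,0,40],[0,0,40],[0,0,40]],"turn":[0,0,0,0],"grip":[0,0,0,0]}'
python3 - <<'E'
from h import *
to([517,-35.5,53],0)
E
```

```text
clock: 14.5
eef_pos: [516.5, -34.6, 88.4]
orientation: [1.0, -0.001, 0.0, 0.0]
force: [0.6, 0.0, 1.2]
opening: 85.1
gripper_force: 0.0
at [516.5 -34.6  88.4] yaw -0.002 tilt [ 0.001 -0.    -1.   ] q6 1.43 -> travel [ 0.5  0.9 35.4] turn -0.002
```

```bash

python3 -m pendant '{"travel":[[0,1,15],[0,1,28],[0,1,34],[0,1,34],[0,1,34],[0,1,34],[0,1,34],[0,1,34],[0,1,34],[0,1,34],[0,1,34],[0,1,34]],"turn":[0,0,0,0,0,0,0,0,0,0,0,0],"grip":[0,0,0,0,0.4,0.6,0.8,1,1,1,1,1]}' 40
python3 -m pendant '{"travel":[[0,0,0],[0,0,0]],"turn":[0,0],"grip":[1,1]}'
```

```text
clock: 15.5
eef_pos: [517.0, -36.3, 54.3]
orientation: [1.0, -0.002, 0.001, 0.0]
force: [-0.2, 1.4, 6.8]
opening: 49.1
gripper_force: 42.3
clock: 15.67
eef_pos: [517.1, -36.3, 54.3]
orientation: [1.0, -0.002, 0.001, 0.0]
force: [-1.5, 0.6, 6.0]
opening: 48.7
gripper_force: 42.3
```

```bash

python3 -m pendant '{"travel":[[0,-5,0],[0,-12,0],[0,-20,0],[0,-28,0],[0,-36,0],[0,-44,0],[0,-52,0],[0,-60,0],[0,-68,0],[0,-74,0],[0,-74,0],[0,-74,0]],"turn":[0,0,0,0,0,0,0,0,0,0,0,0],"grip":[1,1,1,1,1,1,1,1,1,1,1,1]}'
python3 - <<'E'
from h import *
b,p=shot('wrist','w7'); s,_=shot('top','t7')
cv2.imwrite('pics/v7.png',np.hstack([cv2.resize(b,(480,360)),cv2.resize(s[150:240,190:270],(320,360))]))
E
```

```text
clock: 16.67
eef_pos: [516.0, 38.1, 52.2]
orientation: [1.0, -0.001, -0.0, 0.0]
force: [-0.2, 0.5, -1.0]
opening: 48.8
gripper_force: 41.5
```

View pics/v7.png

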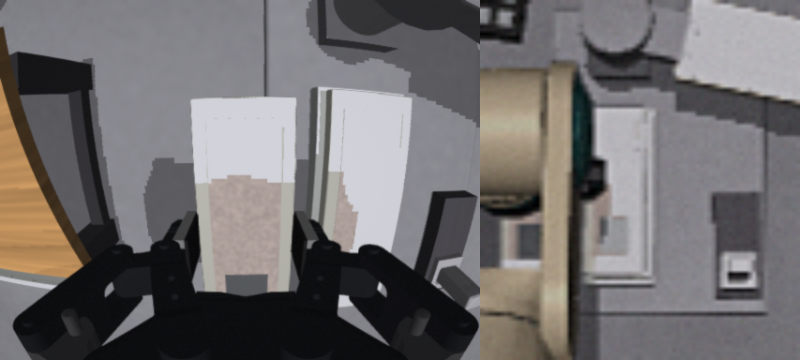

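```bash

python3 -m pendant '{"travel":[[0,-5,-35],[0,-20,-70],[0,-55,-100],[0,-95,-110],[0,-135,-110],[1,-175,-110],[2,-215,-110],[3,-255,-110],[4,-295,-110],[5,-335,-110],[6,-370,-110],[6,-392,-110]],"turn":[0,0,0,0,0,-0.03,-0.05,-0.07,-0.07,-0.07,-0.07,-0.07],"grip":[1,1,1,1,1,1,1,1,1,1,1,1]}'
python3 -m pendant '{"travel":[[0,0,0],[0,0,10],[0,0,20],[0,0,20]],"turn":[0,0,0,0],"grip":[1,1,1,1]}'
python3 - <<'E'
from h import *
to([522.7,430.1,80],0.07)
E
```

```text
clock: 17.77
eef_pos: [522.9, 432.7, 161.9]
orientation: [0.999, 0.034, -0.0, -0.0]
force: [-0.3, -0.7, -0.7]
opening: 48.5
gripper_force: 42.5
clock: 18.1
eef_pos: [523.0, 427.6, 138.8]
orientation: [0.999, 0.033, -0.002, 0.002]
force: [-0.6, -0.3, -2.0]
opening: 48.9
gripper_force: 42.5
at [523.  427.6 138.8] yaw 0.065 tilt [-0.004 -0.004 -1.   ] q6 2.14 -> travel [ 0.1 -2.7 58.8] turn -0.005
```

```bash

python3 -m pendant '{"travel":[[3,-1,10],[3,-1,20],[3,-1,30],[3,-1,35],[3,-1,39],[3,-1,43],[3,-1,46],[3,-1,49],[3,-1,52],[3,-1,54],[3,-1,56],[3,-1,56]],"turn":[-0.003,-0.003,-0.003,-0.003,-0.003,-0.003,-0.003,-0.003,-0.003,-0.003,-0.003,-0.003],"grip":[1,1,1,1,1,1,1,1,1,1,1,1]}' 20
python3 - <<'E'
from h import *
to([525.7,430.1,82],0.07)
b,p=shot('wrist','w8'); s,_=shot('side','s8')
cv2.imwrite('pics/v8.png',np.hstack([cv2.resize(b,(480,360)),cv2.resize(s[250:384,60:240],(320,360))]))
E
```

```text
clock: 19.1
eef_pos: [526.8, 431.2, 86.7]
orientation: [0.999, 0.035, 0.0, -0.0]
force: [-3.3, 1.0, 3.9]
opening: 49.0
gripper_force: 43.6
at [526.8 431.2  86.7] yaw 0.07 tilt [ 0.001  0.001 -1.   ] q6 2.13 -> travel [-1.2  1.1  4.7] turn 0.0
```

View pics/v8.png

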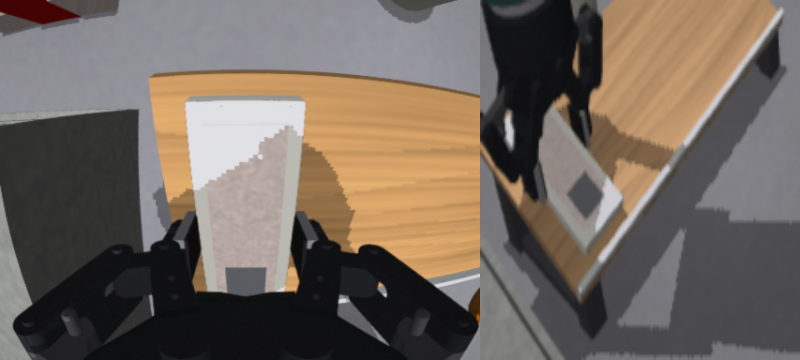

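```bash

python3 -m pendant '{"travel":[[-1,1,1],[-1,1,2],[-1,1,3],[-1,1,4],[-1,1,4],[-1,1,4],[-1,1,4],[-1,1,4]],"turn":[0,0,0,0,0,0,0,0],"grip":[1,1,1,1,1,0.35,0.3,0.3]}' 20
python3 -m pendant '{"travel":[[0,0,0],[0,0,0],[0,0,0],[0,0,-15],[0,0,-40],[0,0,-70],[0,0,-100],[0,0,-130],[0,0,-130]],"turn":[0,0,0,0,0,0,0,0,0],"grip":[0.3,0.3,0.2,0.2,0.2,0.1,0,0,0]}'
python3 - <<'E'
from h import *
to([517,-36,53],0)
print(proj('wrist',[525.7,430,87])); b,p=shot('wrist','w9'); s,q=shot('side','s9')
g=cv2.cvtColor(b,cv2.COLOR_BGR2HSV); m=cv2.inRange(g,(0,0,110),(180,70,255)); wood=cv2.inRange(g,(8,70,50),(25,255,255))
E
```

```text
clock: 19.87
eef_pos: [525.2, 429.2, 81.5]
orientation: [0.999, 0.035, -0.001, 0.001]
force: [0.3, -1.1, -0.8]
opening: 59.6
gripper_force: 0.0
clock: 20.62
eef_pos: [527.2, 431.1, 221.4]
orientation: [0.999, 0.035, 0.005, -0.003]
force: [-0.1, 0.3, 2.1]
opening: 85.5
gripper_force: 0.0
at [527.2 431.1 221.4] yaw 0.07 tilt [ 0.01   0.007 -1.   ] q6 2.13 -> travel [-44.5 466.3 164.9] turn 0.07
(np.float64(263.85257881072), np.float64(183.17138021559535))
```

```bash
cat >> h.py <<'E'
O=np.array([463.3,305.6,60.]); PSI=.07
RX=np.array([np.cos(.3)*np.cos(PSI),np.cos(.3)*np.sin(PSI),np.sin(.3)]); RY=np.array([-np.sin(PSI),np.cos(PSI),0]); RZ=np.cross(RX,RY)
def onrack(n,u,v,h,p):
    c,d=ray(n,u,v,p); k=((O+h*RZ-c)@RZ)/(d@RZ); X=c+k*d-O; return X@RX,X@RY
def rackcheck(n,name):
    b,p=shot(n,name); hsv=cv2.cvtColor(b,cv2.COLOR_BGR2HSV)
    m=cv2.inRange(hsv,(0,0,90),(180,65,255))
    poly=np.array([proj(n,O+x*RX+y*RY,p) for x,y in [(2,-163),(2,163),(157,163),(157,-163)]]).astype(np.int32)
    z=np.zeros_like(m); cv2.fillPoly(z,[poly],255); m&=z; m=cv2.morphologyEx(m,cv2.MORPH_OPEN,np.ones((3,3)))
    for c in blob(m,6,60):
        P=np.array([onrack(n,u,v,12,p) for u,v in c[:,0]],np.float32); r=cv2.minAreaRect(P); print(np.round(r[0],1),np.round(r[1],1),round(r[2],1),'x',P[:,0].min().round(),P[:,0].max().round())
E
python3 -m pendant '{"travel":[[-7,30,-25],[-15,60,-50],[-25,90,-80],[-35,115,-110],[-50,130,-110],[-65,130,-110],[-65,130,-110],[-65,130,-110]],"turn":[0,0,0,0,0,0,0,0],"grip":[0,0,0,0,0,0,0,0]}'
python3 - <<'E'
from h import *
to([517,-36,130],0); rackcheck('wrist','w10'); rackcheck('top','t10')
E
```

```text
clock: 21.38
eef_pos: [469.6, 295.6, 321.5]
orientation: [0.999, 0.035, -0.001, 0.0]
force: [0.3, -0.5, 0.1]
opening: 85.7
gripper_force: 0.0
at [469.6 295.6 321.5] yaw 0.07 tilt [-0.002 -0.001 -1.   ] q6 2.0 -> travel [ 24.4 333.9 191.8] turn 0.07
[ 78.8 118.5] [141.3  52.6] 0.0 x 8.0 149.0
[ 57.6 143.3] [131.3  37.7] 24.5 x 4.0 123.0
```

```bash
cat >> h.py <<'E'
def pile(n,name,z,load=False):
    b,p=shot(n,name); g=cv2.cvtColor(b,cv2.COLOR_BGR2HSV); m=cv2.inRange(g,(0,0,185),(180,60,255))
    poly=np.array([proj(n,[x,y,z],p) for x,y in [(435,-80),(435,5),(600,5),(600,-80)]]).astype(np.int32)
    k=np.zeros_like(m); cv2.fillPoly(k,[poly],255); m&=k
    for c in blob(m,2,60):
        P=np.array([onz(n,u,v,z,p)[:2] for u,v in c[:,0]],np.float32); r=cv2.minAreaRect(P); print('pile',np.round(r[0],1),np.round(r[1],1),round(r[2],1),P.min(0).round(1),P.max(0).round(1))
E
python3 - <<'E'
from h import *
pile('top','t11',54)
E
python3 -m pendant '{"travel":[[3,41,0],[6,82,20],[9,123,40],[12,164,60],[15,205,80],[18,246,100],[21,287,120],[24,325,140],[24,334,165],[24,334,185],[24,334,192],[24,334,192]],"turn":[0.07,0.07,0.07,0.07,0.07,0.07,0.07,0.07,0.07,0.07,0.07,0.07],"grip":[0,0,0,0,0,0,0,0,0,0,0,0]}'
python3 -m pendant '{"travel":[[0,0,25],[0,0,45],[0,0,45],[0,0,45]],"turn":[0,0,0,0],"grip":[0,0,0,0]}'
python3 - <<'E'
from h import *
to([517,-36,41.5],0)
E
```

```text
pile [522.7 -29.4] [ 44.8 136.8] 88.5 [454.6 -52.8] [590.8  -6.1]
clock: 22.53
eef_pos: [516.0, -35.7, 127.9]
orientation: [1.0, -0.0, -0.003, -0.001]
force: [-0.0, -0.2, 0.4]
opening: 85.3
gripper_force: 0.0
clock: 22.87
eef_pos: [517.5, -34.9, 86.8]
orientation: [1.0, 0.001, 0.0, -0.0]
force: [-0.3, -0.4, -0.0]
opening: 85.5
gripper_force: 0.0
at [517.5 -34.9  86.8] yaw 0.001 tilt [ 0.  0. -1.] q6 1.43 -> travel [-0.5  1.1 45.3] turn 0.001
```

```bash

python3 -m pendant '{"travel":[[2,-1,15],[2,-1,30],[2,-1,40],[2,-1,45],[2,-1,45],[2,-1,45],[2,-1,45],[2,-1,45],[2,-1,45],[2,-1,45],[2,-1,45],[2,-1,45]],"turn":[0,0,0,0,0,0,0,0,0,0,0,0],"grip":[0,0,0,0,0,0.4,0.6,0.8,1,1,1,1]}' 40
python3 -m pendant '{"travel":[[0,0,0],[0,0,0],[0,0,0]],"turn":[0,0,0],"grip":[1,1,1]}'
```

```text
clock: 23.87
eef_pos: [519.9, -35.0, 42.1]
orientation: [1.0, -0.0, 0.001, 0.0]
force: [-1.0, 0.7, 5.9]
opening: 49.2
gripper_force: 42.4
clock: 24.12
eef_pos: [519.9, -35.0, 42.1]
orientation: [1.0, -0.0, 0.001, 0.0]
force: [-1.1, -0.1, 5.7]
opening: 48.9
gripper_force: 42.4
```

```bash

python3 -m pendant '{"travel":[[0,-5,0],[0,-12,0],[0,-20,0],[0,-28,0],[0,-36,0],[0,-44,0],[0,-52,0],[0,-60,0],[0,-68,0],[0,-74,0],[0,-74,0],[0,-74,0]],"turn":[0,0,0,0,0,0,0,0,0,0,0,0],"grip":[1,1,1,1,1,1,1,1,1,1,1,1]}'
cat >> h.py <<'E'
def held(name,zoff=13.):
    "far edge of held panel, tool frame x, at its top height"
    b,p=shot('wrist',name); g=cv2.cvtColor(b,cv2.COLOR_BGR2GRAY).astype(int); P,R,s=pose()
    for yy in (-12,0,12):
        v=[]; xs=np.arange(50,95,1.)
        for x in xs:
            u=proj('wrist',P+R@np.array([x,yy,-zoff]),p); v.append(g[int(round(u[1])),int(round(u[0]))])
        k=np.argmin(np.diff(v)); print('far edge x',xs[k]+.5,v[max(0,k-1):k+3])
E
python3 - <<'E'
from h import *
held('w12'); pile('wrist','w12b',42); to([527,350,80],.07)
E
```

```text
clock: 25.12
eef_pos: [518.9, 39.4, 40.4]
orientation: [1.0, 0.0, -0.0, 0.0]
force: [-0.5, 0.2, -0.5]
opening: 48.6
gripper_force: 41.7
far edge x 70.5 [np.int64(207), np.int64(208), np.int64(150), np.int64(137)]
far edge x 70.5 [np.int64(209), np.int64(208), np.int64(167), np.int64(134)]
far edge x 70.5 [np.int64(208), np.int64(208), np.int64(143), np.int64(126)]
pile [542.6 -31.5] [59.8 99.9] 89.9 [492.6 -61.5] [592.6  -1.7]
pile [453.7 -28.5] [23.3 11.6] 38.5 [447.9 -40.3] [464.6 -23.5]
at [519.   38.9  40.6] yaw -0.0 tilt [-0. -0. -1.] q6 1.58 -> travel [   7.9 -311.   -39.5] turn -0.07
```

```bash

python3 -m pendant '{"travel":[[0,-5,-35],[0,-20,-70],[0,-55,-105],[0,-95,-120],[0,-135,-120],[1,-175,-120],[3,-215,-120],[5,-255,-120],[7,-290,-120],[7,-311,-120],[7,-311,-120],[7,-311,-110]],"turn":[0,0,0,0,0,-0.03,-0.05,-0.07,-0.07,-0.07,-0.07,-0.07],"grip":[1,1,1,1,1,1,1,1,1,1,1,1]}' 40
python3 -m pendant '{"travel":[[0,0,8],[0,0,10],[0,0,10],[0,0,10]],"turn":[0,0,0,0],"grip":[1,1,1,1]}'
python3 - <<'E'
from h import *
to([526.5,350.3,82],0.07)
E
```

```text
clock: 26.22
eef_pos: [526.8, 351.2, 152.1]
orientation: [0.999, 0.036, 0.001, -0.001]
force: [0.3, -0.2, -0.4]
opening: 48.8
gripper_force: 42.4
clock: 26.55
eef_pos: [526.4, 349.1, 140.5]
orientation: [0.999, 0.034, -0.0, 0.0]
force: [0.5, 0.2, -0.6]
opening: 48.7
gripper_force: 42.4
at [526.4 349.1 140.5] yaw 0.068 tilt [-0. -0. -1.] q6 2.03 -> travel [ 0.2 -1.2 58.5] turn -0.002
```

```bash

python3 -m pendant '{"travel":[[0,-1,10],[0,-1,20],[0,-1,30],[0,-1,36],[0,-1,40],[0,-1,44],[0,-1,48],[0,-1,51],[0,-1,54],[0,-1,56],[0,-1,58],[0,-1,59]],"turn":[0,0,0,0,0,0,0,0,0,0,0,0],"grip":[1,1,1,1,1,1,1,1,1,1,1,1]}' 20
python3 -m pendant '{"travel":[[0,0,0],[0,0,0],[0,0,0],[0,0,0],[0,0,0],[0,0,0],[0,0,-15],[0,0,-40],[0,0,-70],[0,0,-100],[0,0,-130],[0,0,-130]],"turn":[0,0,0,0,0,0,0,0,0,0,0,0],"grip":[1,1,0.35,0.3,0.3,0.3,0.25,0.2,0.1,0,0,0]}'
python3 - <<'E'
from h import *
to([469,297,322],.07)
E
```

```text
clock: 27.55
eef_pos: [526.3, 351.3, 81.7]
orientation: [0.999, 0.035, 0.0, -0.0]
force: [-2.6, 0.5, 4.3]
opening: 49.0
gripper_force: 43.6
clock: 28.55
eef_pos: [528.0, 352.1, 219.8]
orientation: [0.999, 0.035, 0.005, -0.003]
force: [-0.0, 0.6, 2.2]
opening: 85.5
gripper_force: 0.0
at [528.  352.1 219.8] yaw 0.07 tilt [ 0.01   0.006 -1.   ] q6 2.03 -> travel [ -61.6   50.4 -103.1] turn -0.0
```

```bash

python3 -m pendant '{"travel":[[-12,10,-25],[-25,20,-50],[-40,30,-80],[-60,50,-110],[-60,50,-110],[-60,50,-110]],"turn":[0,0,0,0,0,0],"grip":[0,0,0,0,0,0]}'
python3 - <<'E'
from h import *
to([519,-34,100],0); rackcheck('wrist','w13'); pile('wrist','w13b',42); pile('top','t13',42)
E
```

```text
clock: 29.05
eef_pos: [469.9, 296.7, 324.8]
orientation: [0.999, 0.035, 0.003, -0.001]
force: [0.1, 0.1, -1.0]
opening: 85.7
gripper_force: 0.0
at [469.9 296.7 324.8] yaw 0.069 tilt [ 0.005  0.003 -1.   ] q6 2.0 -> travel [ 24.9 333.8 224.1] turn 0.069
[76.1 41.1] [ 50.7 140.4] 89.9 x 6.0 146.0
[ 78.9 118.6] [141.1  52.4] 0.1 x 8.0 149.0
pile [518.8 -29.6] [ 64.9 146.6] 89.9 [445.5 -61.9] [592.1   3. ]
pile [521.2 -33.7] [ 52.9 138.4] 88.0 [452.4 -62.6] [589.6  -8.2]
```

```bash

python3 -m pendant '{"travel":[[3,41,0],[6,82,20],[9,123,40],[12,164,60],[15,205,80],[18,246,100],[21,287,120],[25,325,140],[25,334,165],[25,334,195],[25,334,224],[25,334,224]],"turn":[0.07,0.07,0.07,0.07,0.07,0.07,0.07,0.07,0.07,0.07,0.07,0.07],"grip":[0,0,0,0,0,0,0,0,0,0,0,0]}'
python3 -m pendant '{"travel":[[0,0,20],[0,0,30],[0,0,30],[0,0,30]],"turn":[0,0,0,0],"grip":[0,0,0,0]}'
python3 - <<'E'
from h import *
to([519,-34.5,30.3],0)
E
```

```text
clock: 30.2
eef_pos: [513.5, -34.4, 89.1]
orientation: [1.0, -0.001, -0.007, -0.001]
force: [-1.2, 0.8, -0.8]
opening: 85.1
gripper_force: 0.0
clock: 30.53
eef_pos: [518.1, -34.0, 68.1]
orientation: [1.0, 0.0, -0.0, -0.0]
force: [0.3, 0.7, 0.8]
opening: 85.5
gripper_force: 0.0
at [518.1 -34.   68.1] yaw 0.0 tilt [-0.001  0.    -1.   ] q6 1.43 -> travel [ 1.   0.5 37.8] turn 0.0
```

```bash

python3 -m pendant '{"travel":[[1,0,15],[1,0,28],[1,0,35],[1,0,37.5],[1,0,37.5],[1,0,37.5],[1,0,37.5],[1,0,37.5],[1,0,37.5],[1,0,37.5],[1,0,37.5],[1,0,37.5]],"turn":[0,0,0,0,0,0,0,0,0,0,0,0],"grip":[0,0,0,0,0,0.4,0.6,0.8,1,1,1,1]}' 40
python3 -m pendant '{"travel":[[0,0,0],[0,0,0],[0,0,0]],"turn":[0,0,0],"grip":[1,1,1]}'
```

```text
clock: 31.53
eef_pos: [519.7, -34.5, 31.4]
orientation: [1.0, -0.0, 0.001, 0.0]
force: [-1.6, -0.4, 5.8]
opening: 48.7
gripper_force: 42.2
clock: 31.78
eef_pos: [519.7, -34.5, 31.4]
orientation: [1.0, -0.0, 0.001, 0.0]
force: [-0.9, -0.7, 5.7]
opening: 48.8
gripper_force: 42.2
```

```bash

python3 -m pendant '{"travel":[[0,-5,0],[0,-12,0],[0,-20,0],[0,-28,0],[0,-36,0],[0,-44,0],[0,-52,0],[0,-60,0],[0,-68,0],[0,-74,0],[0,-74,0],[0,-74,0]],"turn":[0,0,0,0,0,0,0,0,0,0,0,0],"grip":[1,1,1,1,1,1,1,1,1,1,1,1]}'
python3 - <<'E'
from h import *
held('w14',11); to([532.5,270.5,80],.07)
E
```

```text
clock: 32.78
eef_pos: [518.6, 39.9, 29.8]
orientation: [1.0, 0.0, -0.0, 0.0]
force: [0.7, -0.1, -1.7]
opening: 48.8
gripper_force: 41.5
far edge x 67.5 [np.int64(206), np.int64(205), np.int64(137), np.int64(135)]
far edge x 67.5 [np.int64(205), np.int64(205), np.int64(138), np.int64(134)]
far edge x 67.5 [np.int64(205), np.int64(204), np.int64(114), np.int64(72)]
at [518.7  39.7  29.9] yaw 0.0 tilt [-0.001 -0.    -1.   ] q6 1.58 -> travel [  13.8 -230.8  -50.1] turn -0.07
```

```bash

python3 -m pendant '{"travel":[[0,-5,-35],[0,-20,-70],[0,-55,-105],[0,-95,-125],[0,-135,-130],[4,-175,-130],[10,-210,-130],[14.5,-231,-125],[14.5,-231,-120],[14.5,-231,-110],[14.5,-231,-110],[14.5,-231,-110]],"turn":[0,0,0,0,0,-0.03,-0.05,-0.07,-0.07,-0.07,-0.07,-0.07],"grip":[1,1,1,1,1,1,1,1,1,1,1,1]}' 40
python3 - <<'E'
from h import *
to([533.1,270.5,82],0.07)
E
```

```text
clock: 33.83
eef_pos: [533.2, 269.1, 139.0]
orientation: [0.999, 0.034, -0.001, 0.001]
force: [0.1, 0.3, -2.3]
opening: 48.6
gripper_force: 42.4
at [533.2 269.1 139. ] yaw 0.068 tilt [-0.002 -0.001 -1.   ] q6 1.91 -> travel [ 0.2 -1.5 57. ] turn -0.002
```

```bash

python3 -m pendant '{"travel":[[0,-1,10],[0,-1,20],[0,-1,30],[0,-1,36],[0,-1,40],[0,-1,44],[0,-1,48],[0,-1,51],[0,-1,54],[0,-1,56],[0,-1,57],[0,-1,57]],"turn":[0,0,0,0,0,0,0,0,0,0,0,0],"grip":[1,1,1,1,1,1,1,1,1,1,1,1]}' 20
python3 -m pendant '{"travel":[[0,0,0],[0,0,0],[0,0,0],[0,0,0],[0,0,0],[0,0,0],[0,0,-15],[0,0,-40],[0,0,-70],[0,0,-100],[0,0,-130],[0,0,-130]],"turn":[0,0,0,0,0,0,0,0,0,0,0,0],"grip":[1,1,0.35,0.3,0.3,0.3,0.25,0.2,0.1,0,0,0]}'
python3 -m pendant '{"travel":[[-12,-8,-25],[-25,-12,-50],[-40,-20,-80],[-66,-27,-110],[-66,-27,-110],[-66,-27,-110]],"turn":[0,0,0,0,0,0],"grip":[0,0,0,0,0,0]}'
python3 - <<'E'
from h import *
to([400,-330,300],0); rackcheck('wrist','w15')
b,p=shot('top','t15'); hsv=cv2.cvtColor(b,cv2.COLOR_BGR2HSV)
def rect(m,z,h):
    for c in blob(m,2,150):
        P=np.array([onz('top',u,v,z,p)[:2] for u,v in c[:,0]],np.float32); r=cv2.minAreaRect(P); print(h,np.round(r[0],1),np.round(r[1],1),round(r[2],1))
m=cv2.inRange(hsv,(0,0,150),(180,60,255)); m[:170]=0; m[260:]=0; m[:,:300]=0; m[:,362:]=0; rect(m,12,'panel4')
m=cv2.inRange(hsv,(5,90,60),(25,255,255)); m[:170]=0; m[270:]=0; m[:,:250]=0; m[:,362:]=0; rect(m,8,'cover')
E
```

```text
clock: 34.83
eef_pos: [533.5, 271.7, 83.2]
orientation: [0.999, 0.035, 0.0, -0.0]
force: [-3.5, 0.4, 2.4]
opening: 49.0
gripper_force: 43.5
clock: 35.83
eef_pos: [535.5, 272.5, 221.1]
orientation: [0.999, 0.035, 0.006, -0.002]
force: [1.5, -0.7, 1.3]
opening: 85.5
gripper_force: 0.0
clock: 36.33
eef_pos: [465.5, 294.6, 326.0]
orientation: [0.999, 0.036, 0.003, -0.001]
force: [0.3, 0.6, -0.5]
opening: 85.6
gripper_force: 0.0
at [465.5 294.6 326. ] yaw 0.071 tilt [ 0.005  0.003 -1.   ] q6 2.0 -> travel [-109.8  618.5   24.1] turn 0.071
[76.2 41.1] [139.5  50.8] 0.1 x 7.0 146.0
[ 75.6 -38.8] [ 50.3 138.4] 89.7 x 6.0 145.0
[ 79.1 118.5] [140.3  52.6] 0.2 x 9.0 149.0
panel4 [ 466.2 -411.3] [139.1  49.1] 11.4
cover [ 453.4 -339.1] [ 51.9 140.1] 82.9
```

```bash

python3 -m pendant '{"travel":[[0,40,0],[0,80,0],[0,120,0],[0,160,0],[0,200,0],[0,240,0],[0,280,0],[0,320,0],[0,360,0],[0,400,0],[0,440,0],[0,480,0]],"turn":[0.07,0.07,0.07,0.07,0.07,0.07,0.07,0.07,0.07,0.07,0.07,0.07],"grip":[0,0,0,0,0,0,0,0,0,0,0,0]}' 40
python3 - <<'E'
from h import *
to([400,-390,300],0)
E
```

```text
clock: 37.43
eef_pos: [498.7, -187.5, 321.1]
orientation: [1.0, -0.001, -0.002, -0.001]
force: [0.8, 0.4, -0.2]
opening: 85.4
gripper_force: 0.0
at [ 498.7 -187.5  321.1] yaw -0.001 tilt [-0.003  0.001 -1.   ] q6 1.14 -> travel [-98.4 202.6  21.1] turn -0.001
```

```bash

python3 -m pendant '{"travel":[[-16,34,0],[-32,68,5],[-48,102,10],[-64,136,15],[-80,170,20],[-98,202,20],[-98,202,20],[-98,202,20],[-98,202,20]],"turn":[0,0,0,0,0,0,0,0,0],"grip":[0,0,0,0,0,0,0,0,0]}' 40
cat >> h.py <<'E'
def two(name):
    b,p=shot('wrist',name); hsv=cv2.cvtColor(b,cv2.COLOR_BGR2HSV)
    L=[('panel',cv2.inRange(hsv,(0,0,165),(180,60,255)),12,(-340,-480)),('cover',cv2.inRange(hsv,(5,90,40),(25,255,255)),8,(-250,-420))]
    for k,m,z,yr in L:
        poly=np.array([proj('wrist',[x,y,z],p) for x,y in [(375,yr[0]),(560,yr[0]),(560,yr[1]),(375,yr[1])]]).astype(np.int32)
        q=np.zeros_like(m); cv2.fillPoly(q,[poly],255); m&=q; m=cv2.morphologyEx(m,cv2.MORPH_CLOSE,np.ones((5,5)))
        for c in blob(m,2,150):
            P=np.array([onz('wrist',u,v,z,p)[:2] for u,v in c[:,0]],np.float32); r=cv2.minAreaRect(P); print(k,np.round(r[0],1),np.round(r[1],1),round(r[2],1))
E
python3 - <<'E'
from h import *
to([446,-415,60],.2); two('w16')
E
```

```text
clock: 38.18
eef_pos: [401.0, -386.9, 301.7]
orientation: [1.0, -0.001, -0.001, -0.001]
force: [-0.5, 1.0, -0.1]
opening: 85.8
gripper_force: 0.0
at [ 401.  -386.9  301.7] yaw -0.001 tilt [-0.002  0.002 -1.   ] q6 0.74 -> travel [ 45.4  28.5 241.6] turn -0.201
panel [ 451.4 -424.1] [182.4  98.7] 29.4
cover [ 451.4 -340.3] [ 50.1 140.2] 82.8
```

```bash
sed -i 's/(0,0,165),(180,60,255)),12,(-340,-480)/(0,0,185),(180,60,255)),12,(-365,-462)/' h.py
python3 - <<'E'
from h import *
two('w17')
b=cv2.imread('pics/w17.png'); 
for y in range(-360,-470,-6):
    print(y,[int(b[int(round(v)),int(round(u))].mean()) for x in (420,466,500) for u,v in [proj('wrist',[x,y,12])]])
E
```

```text
panel [ 463.9 -411.4] [140.   50.4] 11.5
cover [ 451.7 -340.2] [ 50.1 140. ] 82.6
-360 [102, 143, 142]
-366 [105, 158, 133]
-372 [105, 158, 155]
-378 [106, 156, 150]
-384 [144, 128, 214]
-390 [159, 227, 227]
-396 [227, 228, 227]
-402 [226, 228, 227]
-408 [191, 227, 228]
-414 [189, 228, 227]
-420 [189, 228, 227]
-426 [189, 228, 227]
-432 [202, 227, 153]
-438 [228, 159, 155]
-444 [225, 157, 156]
-450 [159, 157, 155]
-456 [159, 158, 156]
-462 [157, 159, 155]
-468 [157, 157, 156]
```

```bash

python3 -m pendant '{"travel":[[22,14,20],[43,28,60],[43,28,100],[43,28,140],[43,28,180],[43,28,210],[43,28,230],[43,28,240],[43,28,240],[43,28,240],[43,28,240]],"turn":[-0.1,-0.2,-0.2,-0.2,-0.2,-0.2,-0.2,-0.2,-0.2,-0.2,-0.2],"grip":[0,0.27,0.27,0.27,0.27,0.27,0.27,0.27,0.27,0.27,0.27]}' 40
python3 - <<'E'
from h import *
to([444.3,-415.4,2],.2)
E
```

```text
clock: 39.2
eef_pos: [445.3, -415.5, 65.7]
orientation: [0.995, 0.1, 0.001, 0.002]
force: [0.5, -0.0, -0.2]
opening: 62.5
gripper_force: 0.0
at [ 445.3 -415.5   65.7] yaw 0.2 tilt [ 0.003 -0.003 -1.   ] q6 0.56 -> travel [-1.1 -0.5 63.7] turn 0.0
```

```bash

python3 -m pendant '{"travel":[[-1,0,20],[-1,0,40],[-1,0,45],[-1,0,45],[-1,0,45]],"turn":[0,0,0,0,0],"grip":[0.27,0.27,0.27,0.27,0.27]}' 40
python3 - <<'E'
from h import *
to([444.3,-415.4,2],.2)
E
```

```text
clock: 39.62
eef_pos: [443.8, -415.7, 19.9]
orientation: [0.995, 0.1, 0.001, 0.001]
force: [-0.7, 0.4, -0.0]
opening: 62.1
gripper_force: 0.0
at [ 443.8 -415.7   19.9] yaw 0.2 tilt [ 0.001 -0.002 -1.   ] q6 0.56 -> travel [ 0.5 -0.2 17.9] turn -0.0
```

```bash

python3 -m pendant '{"travel":[[0,0,8],[0,0,14],[0,0,17],[0,0,17],[0,0,17],[0,0,17],[0,0,17],[0,0,17],[0,0,17],[0,0,17]],"turn":[0,0,0,0,0,0,0,0,0,0],"grip":[0.27,0.27,0.27,0.27,0.4,0.6,0.8,1,1,1]}' 40
python3 -m pendant '{"travel":[[0,0,0],[0,0,0],[0,0,-10],[0,0,-30],[0,0,-65],[0,0,-105],[0,0,-145],[0,0,-185],[0,0,-190],[0,0,-190]],"turn":[0,0,0,0,0,0.07,0.13,0.13,0.13,0.13],"grip":[1,1,1,1,1,1,1,1,1,1]}'
python3 - <<'E'
from h import *
held('w18'); to([500,-100,190],.07)
E
```

```text
clock: 40.45
eef_pos: [443.3, -415.3, 1.6]
orientation: [0.995, 0.1, 0.0, 0.0]
force: [-0.1, 0.2, 2.2]
opening: 48.1
gripper_force: 42.2
clock: 41.28
eef_pos: [444.1, -416.0, 195.8]
orientation: [0.999, 0.035, 0.002, 0.003]
force: [-0.3, 0.3, -1.5]
opening: 48.7
gripper_force: 42.0
far edge x 91.5 [np.int64(220), np.int64(215), np.int64(148), np.int64(146)]
far edge x 91.5 [np.int64(220), np.int64(208), np.int64(148), np.int64(147)]
far edge x 91.5 [np.int64(220), np.int64(191), np.int64(146), np.int64(146)]
at [ 443.3 -415.2  192.3] yaw 0.07 tilt [ 0.001 -0.002 -1.   ] q6 0.69 -> travel [  78.6 -310.5    1.9] turn -0.0
```

```bash

python3 -m pendant '{"travel":[[7,-38,0],[14,-76,0],[22,-114,0],[29,-152,0],[36,-190,0],[44,-228,0],[51,-266,0],[58,-304,0],[66,-342,0],[73,-380,0],[80,-418,0],[87,-456,0]],"turn":[0,0,0,0,0,0,0,0,0,0,0,0],"grip":[1,1,1,1,1,1,1,1,1,1,1,1]}' 40
python3 - <<'E'
from h import *
to([516.2,189.3,140],0.07)
E
```

```text
clock: 42.33
eef_pos: [496.8, 47.8, 188.5]
orientation: [0.999, 0.035, -0.002, 0.0]
force: [0.4, -0.6, -1.5]
opening: 48.6
gripper_force: 42.1
at [496.8  47.8 188.5] yaw 0.07 tilt [-0.005 -0.    -1.   ] q6 1.52 -> travel [  29.5 -139.8   48.4] turn -0.0
```

```bash

python3 -m pendant '{"travel":[[7,-38,0],[14,-76,0],[22,-114,5],[29,-140,25],[29,-140,48],[29,-140,48],[29,-140,48],[29,-140,48]],"turn":[0,0,0,0,0,0,0,0],"grip":[1,1,1,1,1,1,1,1]}' 40
python3 - <<'E'
from h import *
held('w19'); to([516.2,189.3,76],0.07)
E
```

```text
clock: 43.0
eef_pos: [517.2, 186.8, 143.2]
orientation: [0.999, 0.034, -0.001, 0.0]
force: [0.1, -0.1, -0.3]
opening: 48.2
gripper_force: 42.1
far edge x 89.5 [np.int64(191), np.int64(187), np.int64(148), np.int64(152)]
far edge x 89.5 [np.int64(190), np.int64(185), np.int64(153), np.int64(154)]
far edge x 88.5 [np.int64(191), np.int64(190), np.int64(166), np.int64(153)]
at [517.7 186.8 144.2] yaw 0.069 tilt [ 0.001  0.    -1.   ] q6 1.78 -> travel [-1.4 -2.6 68.1] turn -0.001
```

```bash

python3 -m pendant '{"travel":[[0,-2,10],[0,-2,20],[0,-2,28],[0,-2,34],[0,-2,39],[0,-2,44],[0,-2,49],[0,-2,54],[0,-2,58],[0,-2,62],[0,-2,65],[0,-2,67]],"turn":[0,0,0,0,0,0,0,0,0,0,0,0],"grip":[1,1,1,1,1,1,1,1,1,1,1,1]}' 20
python3 -m pendant '{"travel":[[0,0,0],[0,0,0],[0,0,0],[0,0,0],[0,0,0],[0,0,0],[0,0,-15],[0,0,-40],[0,0,-70],[0,0,-100],[0,0,-130],[0,0,-130]],"turn":[0,0,0,0,0,0,0,0,0,0,0,0],"grip":[1,1,0.35,0.3,0.3,0.3,0.25,0.2,0.1,0,0,0]}'
python3 -m pendant '{"travel":[[-8,-20,-25],[-16,-40,-50],[-24,-60,-80],[-32,-80,-110],[-40,-95,-110],[-40,-95,-110]],"turn":[0,0,0,0,0,0],"grip":[0,0,0,0,0,0]}'
python3 - <<'E'
from h import *
to([400,-330,300],0); rackcheck('wrist','w20')
E
```

```text
clock: 44.05
eef_pos: [517.7, 189.7, 76.4]
orientation: [0.999, 0.035, 0.001, -0.0]
force: [-7.4, -1.6, 18.0]
opening: 49.1
gripper_force: 43.9
clock: 45.05
eef_pos: [519.4, 190.2, 213.5]
orientation: [0.999, 0.035, 0.005, -0.001]
force: [-0.1, -0.2, 0.1]
opening: 85.5
gripper_force: 0.0
clock: 45.55
eef_pos: [469.8, 284.1, 318.4]
orientation: [0.999, 0.037, 0.002, -0.001]
force: [0.7, -0.4, 0.6]
opening: 85.5
gripper_force: 0.0
at [469.8 284.1 318.4] yaw 0.073 tilt [ 0.003  0.003 -1.   ] q6 1.97 -> travel [-114.5  607.4   16.6] turn 0.073
[ 75.8 -38.9] [ 49.9 138.2] 89.7 x 7.0 145.0
[76.5 40.9] [139.3  50.9] 0.0 x 7.0 146.0
[  76.5 -118.5] [ 51.9 138. ] 90.0 x 8.0 145.0
[ 78.8 118.3] [140.8  52.9] 0.1 x 8.0 149.0
```

```bash

python3 -m pendant '{"travel":[[0,40,0],[0,80,0],[0,120,0],[0,160,0],[0,200,0],[0,240,0],[0,280,0],[0,320,0],[0,360,0],[0,400,0],[0,440,0],[0,480,0]],"turn":[0.07,0.07,0.07,0.07,0.07,0.07,0.07,0.07,0.07,0.07,0.07,0.07],"grip":[0,0,0,0,0,0,0,0,0,0,0,0]}' 40
python3 -m pendant '{"travel":[[-16,25,0],[-32,50,5],[-48,75,10],[-64,100,15],[-80,125,20],[-98,140,20],[-98,140,20],[-98,140,20],[-98,140,20]],"turn":[0,0,0,0,0,0,0,0,0],"grip":[0,0,0,0,0,0,0,0,0]}' 40
python3 - <<'E'
from h import *
two('w21'); to([451.7,-340.2,60],-.129)
b,p=shot('wrist','w22'); hsv=cv2.cvtColor(b,cv2.COLOR_BGR2HSV)
E
```

```text
clock: 46.6
eef_pos: [503.2, -200.2, 314.8]
orientation: [1.0, -0.001, -0.001, -0.0]
force: [0.3, -0.2, 0.2]
opening: 85.1
gripper_force: 0.0
clock: 47.35
eef_pos: [405.9, -337.3, 295.5]
orientation: [1.0, -0.0, -0.0, -0.0]
force: [-0.0, 0.2, -0.1]
opening: 85.3
gripper_force: 0.0
cover [ 451.5 -340. ] [ 50.2 140.2] 82.9
at [ 406.3 -336.9  295.8] yaw 0.0 tilt [-0.     0.001 -1.   ] q6 0.81 -> travel [ 45.5   3.4 235.7] turn 0.129
```

```bash

python3 -m pendant '{"travel":[[22,2,20],[45,3,60],[45,3,100],[45,3,140],[45,3,180],[45,3,210],[45,3,230],[45,3,250],[45,3,255],[45,3,255],[45,3,255]],"turn":[0.1,0.126,0.126,0.126,0.126,0.126,0.126,0.126,0.126,0.126,0.126],"grip":[0,0,0,0,0,0,0,0,0,0,0]}' 50
python3 - <<'E'
from h import *
to([451.5,-340,11],-.126)
E
```

```text
clock: 48.37
eef_pos: [451.8, -340.3, 42.3]
orientation: [0.998, -0.063, 0.0, 0.0]
force: [0.0, 0.2, 0.3]
opening: 85.5
gripper_force: 0.0
at [ 451.8 -340.3   42.3] yaw -0.125 tilt [ 0.001 -0.001 -1.   ] q6 0.99 -> travel [-0.4 -0.2 31.3] turn 0.001
```

```bash

python3 -m pendant '{"travel":[[0,0,12],[0,0,22],[0,0,28],[0,0,30],[0,0,30],[0,0,30],[0,0,30],[0,0,30],[0,0,30],[0,0,30],[0,0,30],[0,0,30]],"turn":[0,0,0,0,0,0,0,0,0,0,0,0],"grip":[0,0,0,0,0.3,0.6,0.8,1,1,1,1,1]}' 50
python3 -m pendant '{"travel":[[0,0,0],[0,0,0],[0,0,0],[0,0,0],[0,0,-10],[0,0,-30],[0,0,-65],[0,0,-105],[0,0,-145],[0,0,-150],[0,0,-150]],"turn":[0,0,0,0,0,0,-0.06,-0.126,-0.126,-0.126,-0.126],"grip":[1,1,1,1,1,1,1,1,1,1,1]}'
python3 - <<'E'
from h import *
held('w23',-3); to([518,-37.3,120],0); print(PSI)
b=cv2.imread('pics/w23.png'); h=cv2.cvtColor(b,cv2.COLOR_BGR2HSV); m=cv2.inRange(h,(5,90,40),(25,255,255))
P,R,s=pose(); p=manip.camera_params('wrist'); zt=P[2]-3
for c in blob(m,1,150):
    Q=np.array([onz('wrist',u,v,zt,p)[:2] for u,v in c[:,0]],np.float32); r=cv2.minAreaRect(Q); print(r, Q.max(0)-P[:2],Q.min(0)-P[:2])
E
```

```text
clock: 49.37
eef_pos: [451.4, -340.5, 11.7]
orientation: [0.998, -0.063, 0.0, 0.0]
force: [0.7, 0.6, 2.8]
opening: 12.9
gripper_force: 49.4
clock: 50.28
eef_pos: [452.1, -341.1, 165.0]
orientation: [1.0, -0.0, 0.002, 0.002]
force: [-0.1, 0.2, -1.8]
opening: 13.1
gripper_force: 48.9
far edge x 71.5 [np.int64(186), np.int64(188), np.int64(166), np.int64(164)]
far edge x 71.5 [np.int64(182), np.int64(179), np.int64(164), np.int64(165)]
far edge x 71.5 [np.int64(176), np.int64(173), np.int64(163), np.int64(162)]
at [ 451.1 -340.4  161.8] yaw -0.0 tilt [ 0.001 -0.001 -1.   ] q6 0.86 -> travel [  66.7 -303.1   41.6] turn -0.0
0.07
((458.7700500488281, -340.055908203125), (124.9435043334961, 50.002349853515625), 0.048136740922927856) [70.07502549 25.32659062] [-54.8470021  -24.69126216]
```

```bash

python3 -m pendant '{"travel":[[9,-38,0],[18,-76,0],[27,-114,0],[36,-152,0],[45,-190,0],[54,-228,0],[63,-266,0],[67,-295,0],[67,-303,0],[67,-303,20],[67,-303,40],[67,-303,40]],"turn":[0,0,0,0,0,0,0,0,0,0,0,0],"grip":[1,1,1,1,1,1,1,1,1,1,1,1]}' 50
python3 -m pendant '{"travel":[[0,0,20],[0,0,40],[0,0,55],[0,0,55],[0,0,55]],"turn":[0,0,0,0,0],"grip":[1,1,1,1,1]}' 50
python3 - <<'E'
from h import *
to([518.2,-37,42],0)
# bed sides seen in wrist: print edge of plate/bed
b,p=shot('wrist','w24'); g=cv2.cvtColor(b,cv2.COLOR_BGR2GRAY)
for x in (560,575):
    print(x,[int(g[int(round(v)),int(round(u))]) for y in range(20,-95,-3) for u,v in [proj('wrist',[x,y,30],p)]])
print([int(g[int(round(v)),int(round(u))]) for x in range(560,615,2) for u,v in [proj('wrist',[x,-37,30],p)]])
h=cv2.cvtColor(b,cv2.COLOR_BGR2HSV)[...,1]
print([int(h[int(round(v)),int(round(u))]) for y in range(20,-95,-3) for u,v in [proj('wrist',[560,y,30],p)]])
E
```

```text
clock: 51.33
eef_pos: [514.7, -37.0, 114.8]
orientation: [1.0, 0.0, -0.006, -0.001]
force: [-0.6, 0.5, -3.3]
opening: 13.2
gripper_force: 49.2
clock: 51.75
eef_pos: [517.3, -37.7, 65.5]
orientation: [1.0, -0.0, -0.002, -0.0]
force: [0.1, 0.4, -0.9]
opening: 12.9
gripper_force: 49.2
at [517.3 -37.7  65.5] yaw -0.001 tilt [-0.003  0.    -1.   ] q6 1.43 -> travel [ 1.  -0.7 23.5] turn -0.001
560 [162, 162, 167, 168, 171, 168, 165, 168, 173, 190, 180, 181, 177, 186, 169, 148, 165, 174, 177, 180, 157, 161, 173, 175, 184, 186, 190, 191, 199, 208, 169, 170, 171, 169, 168, 170, 171, 171, 170]
575 [163, 167, 169, 170, 169, 168, 168, 167, 168, 213, 170, 172, 180, 194, 205, 213, 202, 194, 202, 204, 190, 178, 180, 183, 184, 198, 206, 183, 182, 194, 173, 168, 167, 167, 168, 170, 169, 170, 171]
[180, 186, 182, 166, 157, 175, 191, 202, 200, 189, 174, 158, 160, 175, 222, 237, 237, 170, 171, 172, 173, 171, 172, 171, 170, 120, 113, 113]
[12, 11, 14, 14, 11, 13, 13, 14, 13, 113, 145, 145, 146, 143, 150, 150, 149, 147, 148, 146, 152, 150, 148, 147, 143, 142, 139, 137, 128, 118, 16, 14, 13, 14, 14, 13, 13, 16, 14]
```

```bash

python3 -m pendant '{"travel":[[1,0,8],[1,0,14],[1,0,18],[1,0,21],[1,0,22],[1,0,22],[1,0,22]],"turn":[0,0,0,0,0,0,0],"grip":[1,1,1,1,1,1,1]}' 50

```

```text
clock: 52.38
eef_pos: [519.3, -37.3, 44.4]
orientation: [1.0, -0.0, 0.0, 0.0]
force: [-0.9, -0.0, -1.2]
opening: 12.7
gripper_force: 49.2
```

Lower about 2 mm more, release, rise.

```bash

python3 -m pendant '{"travel":[[-1,0,1],[-1,0,2],[-1,0,2.5],[-1,0,2.5],[-1,0,2.5],[-1,0,2.5],[-1,0,2.5],[-1,0,2.5]],"turn":[0,0,0,0,0,0,0,0],"grip":[1,1,1,1,0.6,0.4,0.4,0.4]}' 50
python3 -m pendant '{"travel":[[0,0,0],[0,0,0],[0,0,-15],[0,0,-40],[-15,0,-80],[-30,0,-120],[-50,0,-160],[-69,0,-200],[-69,0,-240],[-69,0,-255],[-69,0,-255]],"turn":[0,0,0,0,0,0,0,0,0,0,0],"grip":[0.3,0,0,0,0,0,0,0,0,0,0]}'
python3 - <<'E'
from h import *
b,p=shot('wrist','w25'); h=cv2.cvtColor(b,cv2.COLOR_BGR2HSV); m=cv2.inRange(h,(5,90,40),(25,255,255))
poly=np.array([proj('wrist',q,p) for q in [(430,10,38),(610,10,38),(610,-90,38),(430,-90,38)]]).astype(np.int32); q=np.zeros_like(m); cv2.fillPoly(q,[poly],255); m&=q
for c in blob(m,1,100):
    Q=np.array([onz('wrist',u,v,38,p)[:2] for u,v in c[:,0]],np.float32); print(cv2.minAreaRect(Q))
m=cv2.inRange(b,(0,0,0),(35,35,35)); m[200:]=0
for c in blob(m,5,60):
    (u,v),r=cv2.minEnclosingCircle(c); print('dark',u,v,r,onz('wrist',u,v,140,p).round(1))
to([600,-250,260],np.pi/2)
E
```

```text
clock: 53.05
eef_pos: [518.3, -37.3, 41.9]
orientation: [1.0, -0.0, 0.0, 0.0]
force: [-0.4, -0.5, 0.6]
opening: 51.0
gripper_force: 0.0
clock: 53.97
eef_pos: [450.2, -37.5, 303.1]
orientation: [1.0, -0.0, 0.005, 0.001]
force: [0.7, 0.0, 1.2]
opening: 85.3
gripper_force: 0.0
((518.366943359375, -37.07633972167969), (137.86000061035156, 49.07597732543945), 0.19259202480316162)
dark 443.5 49.5 16.86722755432129 [ 603.4 -250.1  140. ]
dark 127.79879760742188 94.69518280029297 50.34917449951172 [541.8 108.2 140. ]
dark 507.5 95.5 32.688018798828125 [ 563.2 -363.9  140. ]
dark 174.0 9.0 30.364551544189453 [633.8  55.8 140. ]
at [449.8 -37.4 299.7] yaw -0.0 tilt [ 0.006 -0.001 -1.   ] q6 1.41 -> travel [150.  212.5  40.9] turn -1.571
```

```bash

python3 -m pendant '{"travel":[[22,30,0],[44,60,0],[66,90,0],[88,120,0],[110,150,10],[132,180,20],[152,213,40],[152,213,60],[152,213,80],[152,213,100],[152,213,100],[152,213,100]],"turn":[-0.12,-0.24,-0.36,-0.48,-0.6,-0.72,-0.84,-0.96,-1.08,-1.2,-1.32,-1.36],"grip":[0,0,0,0,0,0,0,0,0,0,0,0]}' 40
python3 -m pendant '{"travel":[[0,0,0],[0,0,0],[0,0,0]],"turn":[0,0,0],"grip":[0,0,0]}'
python3 - <<'E'
from h import *
to([601.5,-250.5,124],1.36)
b,p=shot('wrist','w26')
m=cv2.inRange(b,(0,0,0),(35,35,35)); m[230:]=0
for c in blob(m,5,60):
    (u,v),r=cv2.minEnclosingCircle(c); print('dark',u,v,r,onz('wrist',u,v,165,p).round(1))
E
```

```text
clock: 55.02
eef_pos: [599.9, -249.8, 192.0]
orientation: [0.776, 0.631, -0.002, -0.003]
force: [-0.7, -0.1, 0.1]
opening: 85.1
gripper_force: 0.0
clock: 55.27
eef_pos: [601.0, -250.2, 196.1]
orientation: [0.778, 0.628, -0.0, -0.0]
force: [-0.3, -0.2, 0.4]
opening: 85.6
gripper_force: 0.0
at [ 601.  -250.2  196.1] yaw 1.358 tilt [-0.001  0.    -1.   ] q6 -0.24 -> travel [-0.2  0.6 72.1] turn -0.002
dark 264.0 206.78260803222656 23.971176147460938 [ 603.9 -242.8  165. ]
dark 439.0 220.5 15.53232479095459 [ 724.4 -281.2  165. ]
dark 166.5 87.5 16.86722755432129 [ 562.7 -158.1  165. ]
```

```bash

python3 -m pendant '{"travel":[[0,0,25],[0,0,50],[0,0,65],[0,0,72],[0,0,72],[0,0,72],[0,0,72],[0,0,72],[0,0,72],[0,0,72],[0,0,72],[0,0,72]],"turn":[0,0,0,0,0,0,0,0,0,0,0,0],"grip":[0,0,0,0,0,0.4,0.7,1,1,1,1,1]}' 40
python3 -m pendant '{"travel":[[0,0,0],[0,0,0],[0,0,0]],"turn":[0,0,0],"grip":[1,1,1]}'
```

```text
clock: 56.32
eef_pos: [601.5, -250.5, 125.8]
orientation: [0.778, 0.629, 0.0, 0.001]
force: [0.8, 1.0, 4.5]
opening: 23.4
gripper_force: 39.3
clock: 56.57
eef_pos: [601.5, -250.5, 125.8]
orientation: [0.778, 0.629, 0.0, 0.001]
force: [0.2, -0.4, 5.2]
opening: 23.2
gripper_force: 39.4
```

```bash

python3 -m pendant '{"travel":[[0,-11,0],[1,-22,0],[2.5,-33,0],[4.4,-44,0],[7,-54,0],[10,-65,0],[13.5,-75,0],[17.5,-86,0],[22,-96,0],[27,-105,0],[32.5,-115,0],[38.5,-124,0]],"turn":[0.05,0.1,0.15,0.2,0.25,0.3,0.35,0.4,0.45,0.5,0.55,0.6],"grip":[1,1,1,1,1,1,1,1,1,1,1,1]}'
```

```text
clock: 57.57
eef_pos: [488.2, -186.5, 125.7]
orientation: [0.929, 0.37, 0.001, 0.001]
force: [2.5, 1.0, 5.6]
opening: 22.9
gripper_force: 39.9
```

```bash

python3 -m pendant '{"travel":[[0,-11,0],[1,-22,0],[2.5,-33,0],[4.4,-44,0],[7,-54,0],[10,-65,0],[13.5,-75,0],[17.5,-86,0],[22,-96,0],[27,-105,0],[32.5,-115,0],[38.5,-124,0]],"turn":[0.05,0.1,0.15,0.2,0.25,0.3,0.35,0.4,0.45,0.5,0.55,0.6],"grip":[1,1,1,1,1,1,1,1,1,1,1,1]}'
python3 - <<'E'
from h import *
to([429,-37.3,124],0)
E
```

```text
clock: 58.57
eef_pos: [430.9, -70.0, 125.7]
orientation: [0.997, 0.079, 0.001, 0.001]
force: [1.5, -0.4, 5.2]
opening: 23.4
gripper_force: 39.9
at [430.9 -70.  125.7] yaw 0.157 tilt [ 0.002 -0.001 -1.   ] q6 1.17 -> travel [  3.3 -32.6   1.7] turn 0.157
```

```bash

python3 -m pendant '{"travel":[[0,-10,0],[1,-20,0],[2,-28,0],[2.5,-32,0],[2.5,-34,0],[2.5,-35,0],[2.5,-35,0],[2.5,-35,0]],"turn":[0.05,0.1,0.13,0.15,0.157,0.157,0.157,0.157],"grip":[1,1,1,1,1,1,1,1]}'
```

```text
clock: 59.23
eef_pos: [428.1, -35.2, 125.7]
orientation: [1.0, 0.002, 0.001, 0.0]
force: [1.8, 2.3, 6.5]
opening: 23.3
gripper_force: 40.0
```

```bash

python3 -m pendant '{"travel":[[0,-1,0],[0,-2,0],[0,-2,0],[0,-2,0]],"turn":[0,0,0,0],"grip":[1,1,1,1]}'
python3 -m pendant '{"travel":[[0,-1,0],[0,-2,0],[0,-2,0],[0,-2,0]],"turn":[0,0,0,0],"grip":[1,1,1,1]}'
```

```text
clock: 59.57
eef_pos: [428.1, -34.8, 125.7]
orientation: [1.0, 0.001, 0.001, 0.002]
force: [1.9, -7.4, 5.2]
opening: 23.0
gripper_force: 40.1
clock: 59.9
eef_pos: [428.1, -34.8, 125.7]
orientation: [1.0, 0.0, 0.001, 0.004]
force: [1.6, -17.3, 4.5]
opening: 23.1
gripper_force: 40.7
```

```bash

python3 -m pendant '{"travel":[[0,4,0],[0,4,0],[0,4,0],[0,4,0],[0,4,-35],[0,4,-75],[25,40,-75],[25,75,-75],[25,108,-75],[25,108,-75],[25,108,-75],[25,108,-75]],"turn":[0,0,0,0,0,0,-0.12,-0.24,-0.36,-0.48,-0.6,-0.72],"grip":[0.4,0.2,0,0,0,0,0,0,0,0,0,0]}' 40
python3 -m pendant '{"travel":[[0,0,0],[0,0,0],[0,0,0],[0,0,0],[0,0,0],[0,0,0],[0,0,0],[0,0,0],[0,0,0]],"turn":[-0.12,-0.24,-0.36,-0.48,-0.6,-0.72,-0.85,-0.85,-0.85],"grip":[0,0,0,0,0,0,0,0,0]}'
python3 - <<'E'
from h import *
to([453,-139,46.5],np.pi/2)
b,p=shot('top','t27'); m=cv2.inRange(b,(0,0,0),(45,45,45)); 
E
```

```text
clock: 60.9
eef_pos: [452.5, -139.5, 199.3]
orientation: [0.934, 0.356, -0.0, -0.0]
force: [0.7, -0.0, -0.0]
opening: 85.7
gripper_force: 0.0
clock: 61.65
eef_pos: [452.6, -138.9, 199.5]
orientation: [0.707, 0.707, -0.0, -0.0]
force: [-0.2, -0.0, -0.1]
opening: 85.3
gripper_force: 0.0
at [ 452.6 -138.9  199.5] yaw 1.57 tilt [-0.  0. -1.] q6 -0.38 -> travel [-1.00e-01  5.00e-01  1.53e+02] turn -0.001
```

```bash

python3 -m pendant '{"travel":[[0,0.5,35],[0,0.5,70],[0,0.5,100],[0,0.5,125],[0,0.5,145],[0,0.5,153],[0,0.5,153],[0,0.5,153],[0,0.5,153],[0,0.5,153],[0,0.5,153],[0,0.5,153]],"turn":[0,0,0,0,0,0,0,0,0,0,0,0],"grip":[0,0,0,0,0,0,0,0.5,1,1,1,1]}' 40
python3 -m pendant '{"travel":[[0,0,0],[0,0,0],[0,0,0],[0,0,0],[0,0,0],[0,0,0]],"turn":[0,0,0,0,0,0],"grip":[1,1,1,1,1,1]}'
python3 -m pendant '{"travel":[[0,6,0],[0,12,0],[0,18,0],[0,24,0],[0,30,0],[0,36,0],[0,42,0],[0,45,0],[0,46,0],[0,46,0],[0,46,0]],"turn":[0,0,0,0,0,0,0,0,0,0,0],"grip":[1,1,1,1,1,1,1,1,1,1,1]}'
```

```text
clock: 62.7
eef_pos: [453.6, -139.4, 47.6]
orientation: [0.706, 0.708, 0.0, 0.001]
force: [-0.6, 0.6, 0.9]
opening: 25.4
gripper_force: 0.0
clock: 63.2
eef_pos: [453.4, -139.4, 47.4]
orientation: [0.706, 0.708, 0.0, 0.0]
force: [-2.2, 0.9, 6.2]
opening: 13.6
gripper_force: 41.8
clock: 64.12
eef_pos: [498.4, -139.4, 47.3]
orientation: [0.706, 0.708, -0.001, -0.001]
force: [-7.6, -0.8, 9.9]
opening: 13.7
gripper_force: 42.6
```

Home against the stop. Release, rise, and check everything once more.

```bash

python3 -m pendant '{"travel":[[0,0,0],[0,0,0],[0,0,0],[0,0,0],[0,0,-30],[0,0,-70],[0,0,-110],[0,0,-150],[0,0,-190],[0,0,-200],[0,0,-200]],"turn":[0,0,0,0,0,0,0,0,0,0,0],"grip":[0.4,0,0,0,0,0,0,0,0,0,0]}'
python3 -m pendant '{"travel":[[-35,0,0],[-70,0,0],[-105,0,0],[-120,0,0],[-120,0,0],[-120,0,0]],"turn":[0,0,0,0,0,0],"grip":[0,0,0,0,0,0]}'
python3 - <<'E'
from h import *
print(manip.sense()['eef_pos'],manip.sense()['force'])
rackcheck('top','t28'); rackcheck('side','s28')
t0=cv2.imread('pics/top0.png'); t=cv2.imread('pics/t28.png')
# fin/head vs initial picture
for n,(r,c) in dict(head=((150,230),(205,245)),catch=((190,225),(242,266))).items():
    d=cv2.absdiff(t0,t)[r[0]:r[1],c[0]:c[1]].max(2); print(n,(d>50).sum(),d.size)
E
```

```text
clock: 65.03
eef_pos: [500.5, -139.6, 251.2]
orientation: [0.706, 0.708, 0.002, 0.004]
force: [-0.0, 0.9, -0.2]
opening: 85.7
gripper_force: 0.0
clock: 65.53
eef_pos: [499.0, -259.1, 245.0]
orientation: [0.707, 0.707, -0.0, -0.001]
force: [0.8, -0.0, -0.1]
opening: 85.6
gripper_force: 0.0
[ 498.98421886 -259.13592063  244.98091664] [ 0.83329979 -0.04604385 -0.13698939]
[77.2 41.4] [139.5  50.7] 0.1 x 8.0 147.0
[ 80.4 119.9] [139.3  50.4] 0.2 x 11.0 150.0
[ 75.7 -38.5] [ 50.9 139.4] 89.8 x 6.0 146.0
[  76.6 -119. ] [ 50.7 139.5] 89.9 x 7.0 146.0
[ 74.6 122.5] [ 53.7 143.8] 90.0 x 3.0 147.0
[71.3 44.9] [143.8  54.7] 0.0 x -1.0 143.0
[ 70.4 -34.3] [ 56.5 142.7] 90.0 x -1.0 142.0
[  70.9 -114.2] [ 57.7 142.8] 89.7 x -0.0 142.0
head 45 3200
catch 37 840
```

```bash
python3 -c "
from workcell import manip
print(manip.finish_job())"
```

```text
the job is handed in; nothing more can be done
None
```

I handed the job in at about 66 s; the hand-in returned no verdict, but my last checks had all four panels flat against the lip on the rack, the cover within about 1 mm of the bed's centre, and the head and catch pushed home against their stops.

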